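# Close the swing-bolt clamp over the dough feed tube

## Task

The steel feed tube of the dough depositor lies in its pipe support. Swing the clamp's hinged half over the tube and press its fork down until you feel it just bottom on its two stop posts, then swing the bolt up into the fork's slot, its nut riding over the fork, until it stands fully upright and holds the clamp shut. Feel your way and do not force anything; leave the tube in its support and the end cap, gasket and wrench where they are, and let go.

Things in the scene. Friction and masses are not known exactly. Their poses are not given: they have to be found in the camera images.
- clamp: Steel pipe support, fixed: foot rail 100 (x) x 250 (y) x 10 mm, in its middle a clamp saddle 34 mm wide (y), a rest near each end (y +/-92 mm). Origin: underside centre of the rail, on the table; z up. The tube lies along y, its axis 75 mm up. The clamp's hinged half and its swing bolt both turn about axes along y, move in the plane y = 0, and stay where they are left.
- cap_fork (a point): Mid-slot point of the fork, at (-80, 0, 5) mm in the hinged half's frame: two prongs 10 mm thick, 34 mm wide overall (y), slot 11 mm wide, open at the end; the prongs end 10 mm further out, tops chamfered over the last 8 mm. It can be pinched lightly across the 34 mm from above and pivots in the grip. Closed (prongs level) it is at (-44, 0, 81) mm in the clamp frame.
- buffer_top (a point): Top of the sprung rubber buffer (7 x 32 mm) under the fork; at rest (-31, 0, 84) mm in the clamp frame. It resists the fork's last 9 to 13 mm: 12 to 18 N straight down on the middle of the prong tops (clamp x -40 mm, 86 mm up when level) brings the fork to its stop posts. Let go, the fork rises to 2 to 4 mm above level and stays. If left over 5 mm up, the nut strikes the prong ends.
- nut_mid (a point): Point on the bolt's axis 66 mm from its pivot, in its sleeve nut: dark steel cylinder 22 mm across, 39.5 to 84.5 mm from the pivot. It can be lightly pinched across (clamp y) from above, and pushed with shut fingers. 40 to 25 degrees before upright its flat underside meets the prongs and wedges them down (8 to 20 N on the nut), then sits on their tops. Home: (-40, 0, 114) mm in the clamp frame.
- tube: The feed tube: 51 mm diameter, 248 mm long, a 64 mm flange at each end, 0.55 kg, lying loose in the support along the clamp's y. Origin: the middle of its axis; y along the tube.
- blank_cap: Round steel end cap, 64 mm diameter, 10 mm high, lying on the table in front of the support (towards clamp -x). A bystander. Origin: centre of its underside.
- gasket: White ring gasket, 62 mm diameter, 8 mm high, lying on the table in front of the support. A bystander. Origin: centre of its underside.
- wrench: Steel open-ended wrench lying on the table behind the support (towards clamp +x), along clamp y. A bystander. Origin: middle of its underside.
- cap: The clamp's hinged half: steel half shell 34 mm wide (y) ending in a fork. Origin on its hinge axis, at (36, 0, 76) mm in the clamp frame. Closed, its axes are the clamp's; it opens by turning about +y and starts standing open, 95 to 125 degrees from closed. The hinge's friction is about 5 N felt at the fork.
- stop_posts: Two small adjustable steel posts (10 x 7 mm, at clamp x -41 mm, y +/-10.5 mm) under the prongs: hard stops, tops 72 to 76 mm up, set differently each time (not shown by this pose). The fork has bottomed when it bears on them: felt as force rising steeply beyond the buffer's 12 to 18 N. 2 N on the posts is enough (19 to 25 N of pressing in all), over 15 N is too much. Origin as the clamp's.
- bolt: The swing bolt (8 mm shank with a sleeve nut). Origin on its pivot axis, at (-40, 0, 48) mm in the clamp frame; z along the bolt to the nut. It starts leaning out towards clamp -x, 57 to 75 degrees from upright. Its friction is about 1.5 N felt at the nut. Upright, its shank meets the bottom of the fork's slot; nut and shank together bearing on the fork with over 60 N is too much.

How it is judged:
By the outcome, as a careful person would: the job done as asked, in the order asked, and still so for the second after the job is handed in, with the robot touching nothing.
It also fails if it takes over 72 s, if anything falls off the work surface, if the arm or the gripper's body presses on something with over 40 N, if the wrist force passes 120 N, or if a joint passes its speed limit or range.

## Robot

A 6-joint arm with a two-finger parallel gripper is mounted at the origin on the work surface. World frame = base frame: x ahead of the robot, y to its left, z up, the work surface at z = 0. Lengths are in m, angles in rad, forces in N, time in s.
With the tool pointing down it reaches from about 0.275 to 0.825 m from the base axis. Payload 5.2 kg.
Tool frame: the origin (TCP) lies midway between the tips of the shut fingers; the grasp point (between the pads) lies 19 mm behind it; x points along the fingers, y is the direction in which the jaws open and shut, and the axes are right-handed (so a half turn about x gives the same grasp; the last joint's range is limited). The gripper opens to 93 mm and grips with 3 to 60 N. Pads are 15 mm wide; open, the fingers measure 128 mm over their backs; the gripper's body (75 mm by 188 mm) begins 65 mm behind the grasp point.
Start: joints at [-1.432, 0.259, 1.535, -0, 1.348, -0.203], TCP at [0.184, -0.518, 0.219] pointing down, gripper open.
Joint ranges: [-3.14, 3.14], [-0.91, 2.08], [0.19, 2.58], [-1.22, 4.36], [0.22, 2.71], [-3.12, 3.12]. Speed limits (rad/s): [2.57, 2.57, 3.14, 3.14, 3.14, 3.14].

## Interface

Orientations are given as a rotation vector (axis times angle).
In Python, from rig import bot, cams, recognise gives the robot as it stands.
- The arm moves only by the shell command python3 -m crank 'ROWS' [FORCE]. ROWS is JSON, a list of rows, each an object of numbers: "claw": the opening, from -1 (shut) to 1 (fully open); "tx", "ty", "tz": the shift along the tool's x, y, z in mm; "rx", "ry", "rz": the turn, a rotation vector about the tool's x, y, z in degrees. A call has 1 to 12 rows; each row is the pose to reach, as a shift and turn from the pose measured when the call began, along the tool's axes at that moment; what a row does not reach only later rows make up. A row lasts 1/12 s, in which the tool goes at most 41.7 mm and 7.16 degrees, less where a joint would pass 70% of its speed; a pose out of reach is approached as far as the arm can. A call with a gripper value outside its range is refused whole. The fingers move at their own pace and stop on an object; FORCE is the grip in N (left out, the last holds). Time passes only in rows, so rows that repeat a pose let the fingers close. It gives the time, the measured TCP pose, the force and the opening at its end, in the units of the state.
- bot.read_state(): the state, without advancing time (a new reading comes with each control period).
- cams.snapshot(name): name is "scene" or "top" or "wrist"; returns the picture (480x640x3 uint8, red, green, blue); there is no depth.
- cams.camera_info(name): a dict with "fx", "fy", "cx", "cy" (pixels), "R" (3x3) and "t" (3): a world point X has camera coordinates R X + t. Camera axes: x right, y down, z forward; pixel columns grow to the right and rows downward; lengths in m; the calibration is good to about 2 mm. The wrist camera is an equidistant fisheye: a pixel r from the principal point sees the ray r / f radians off the axis. A picture is of the moment at which its call begins: read the wrist's pose just before it. camera_info takes no time and is no camera call; for the wrist camera it gives the pose at the moment of the call.
- bot.finish_job(): hands the job in, once; it reports no verdict.
Trained networks look in the newest picture that a camera, given by its name, has taken for a name from the list of things; names that differ only in an ending like _2 or _b are one class to them, and where a whole thing is asked for, a point or a joint stands for the part that bears it (a point fixed in the world has none). Each returns a list of dicts, best first, with "p" (0 to 1); they miss things now and then, are a little off and sometimes report something else, mostly with a low value. They report only what shows in the picture. A call takes as long as a camera call.
- recognise(name, camera): "uv" ([column, row] in pixels, amid what is visible of it).
The state is a dict: "time": time; "joint_positions": joint angles; "joint_velocities": joint speeds; "tau": joint torques, N m; "position": TCP position; "eef_rot": TCP orientation; "contact_force": force on the tool from outside, world axes, zero at the start; "wrist_torque": the same for the moment, N m; "gripper_width": finger opening in m.
Only numpy, scipy, OpenCV 4.12 (cv2) and the standard library are available. Lean on these libraries where they do the work, as an engineer would, in place of code of your own. Each camera call takes 0.05 s, during which the arm holds its last target.

## Working session

There is one attempt and no reset: what is moved stays moved. The work goes in short steps, Python scripts to look and compute and a shell command to move; the robot and the scene stay as the last step left them, time stands still between calls to the robot, and variables do not carry over. Pictures are saved under pics/ and viewed, and the job is handed in when it is done.

```bash
ls; mkdir -p pics
python3 - <<'E'
from rig import bot, cams, recognise
import cv2
s=bot.read_state()
for k in s: print(k,s[k])
for n in ["scene","top"]:
    im=cams.snapshot(n); cv2.imwrite(f"pics/{n}0.png",im[:,:,::-1])
    for t in ["clamp","cap","cap_fork","nut_mid","bolt","tube","buffer_top","blank_cap","gasket","wrench"]:
        try:r=recognise(t,n); print(n,t,[(q['uv'],round(q['p'],2)) for q in r[:2]])
        except Exception as e: print(n,t,e)
    print(cams.camera_info(n))
print(bot.read_state()['time'])
E
```

```text
pics
time 0.0
joint_positions [-1.43179750e+00  2.59335611e-01  1.53606953e+00  4.33954876e-06
  1.34800833e+00 -2.02800084e-01]
joint_velocities [-0.00194171  0.00088541  0.00178119  0.00037275  0.00061377  0.00024271]
tau [-5.72538611e-04 -4.37309253e+01 -2.83996582e+01  7.19598401e-02
  4.16456466e-02 -1.23661325e-04]
position [ 0.18429678 -0.51762438  0.21782713]
eef_rot [ 2.03667114  0.35336299 -2.03654237]
contact_force [ 0.97667846  0.09645616 -0.50888349]
wrist_torque [-0.01329347  0.06379785 -0.00187225]
gripper_width 0.09309287449295522
scene clamp [([343.8, 321.1], 0.71), ([312.9, 254.1], 0.43)]
scene cap [([374.7, 290.0], 0.64)]
scene cap_fork [([375.6, 287.0], 0.85)]
scene nut_mid [([313.0, 253.8], 0.57)]
scene bolt [([314.3, 251.8], 0.65)]
scene tube [([329.7, 292.3], 0.79)]
scene buffer_top [([334.9, 272.2], 0.38), ([376.5, 288.3], 0.21)]
scene blank_cap [([353.3, 255.9], 0.79)]
scene gasket [([252.7, 292.8], 0.79)]
scene wrench [([377.8, 372.4], 0.97)]
{'fx': 446.4295432919129, 'fy': 446.4295432919129, 'cx': 313.96836146293043, 'cy': 246.04542285164726, 'R': array([[ 
[... 229 characters left out ...]
7.0, 277.2], 0.55)]
top cap [([279.3, 185.6], 0.81)]
top cap_fork [([280.0, 187.7], 0.8)]
top nut_mid [([308.3, 279.9], 0.82), ([252.1, 306.0], 0.69)]
top bolt [([306.0, 277.3], 0.83)]
top tube [([290.4, 223.9], 0.77)]
top buffer_top [([296.3, 241.9], 0.58), ([305.5, 278.7], 0.43)]
top blank_cap [([252.3, 306.6], 0.93)]
top gasket [([362.9, 261.7], 0.78)]
top wrench [([269.8, 169.4], 0.93)]
{'fx': 439.3264333459532, 'fy': 439.3264333459532, 'cx': 320.6334485506736, 'cy': 236.89534130399625, 'R': array([[-0.01883437, -0.9995102 ,  0.02499252],
       [-0.99115206,  0.01538032, -0.1318372 ],
       [ 0.13138823, -0.02725445, -0.99095627]]), 't': array([0.02728067, 0.59857481, 0.70005864])}
1.1
```

View pictures.

View pics/scene0.png

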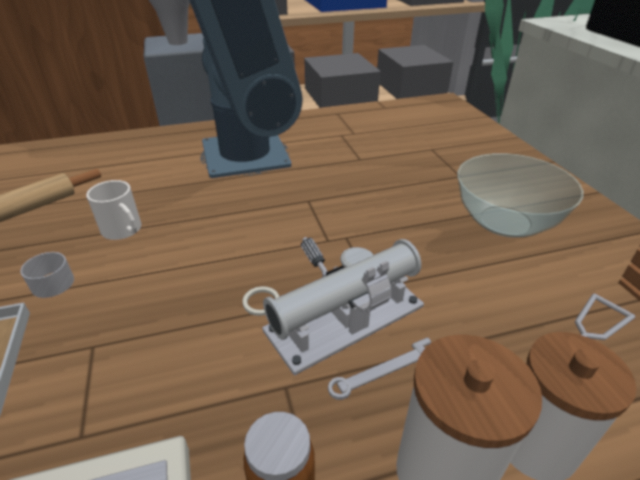

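View pics/top0.png

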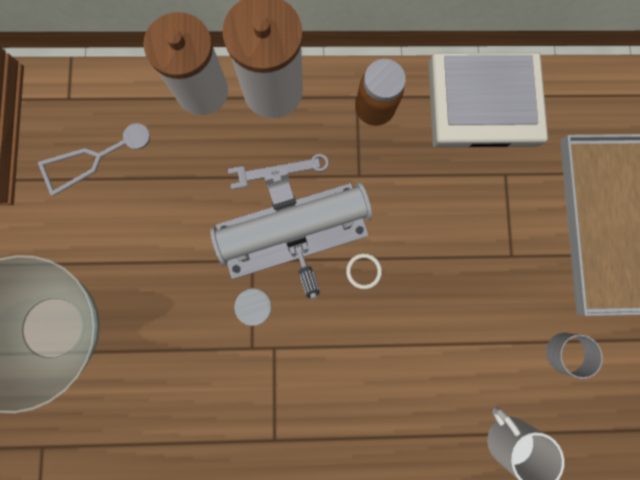

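Run:
```python
import cv2
a=cv2.imread("pics/top0.png")[145:310,200:400]; cv2.imwrite("pics/tc.png",cv2.resize(a,None,fx=3.6,fy=3.6,interpolation=cv2.INTER_CUBIC))
a=cv2.imread("pics/scene0.png")[220:370,235:435]; cv2.imwrite("pics/sc.png",cv2.resize(a,None,fx=4,fy=4,interpolation=cv2.INTER_CUBIC))
```

```text
(no output)
```

View pics/tc.png

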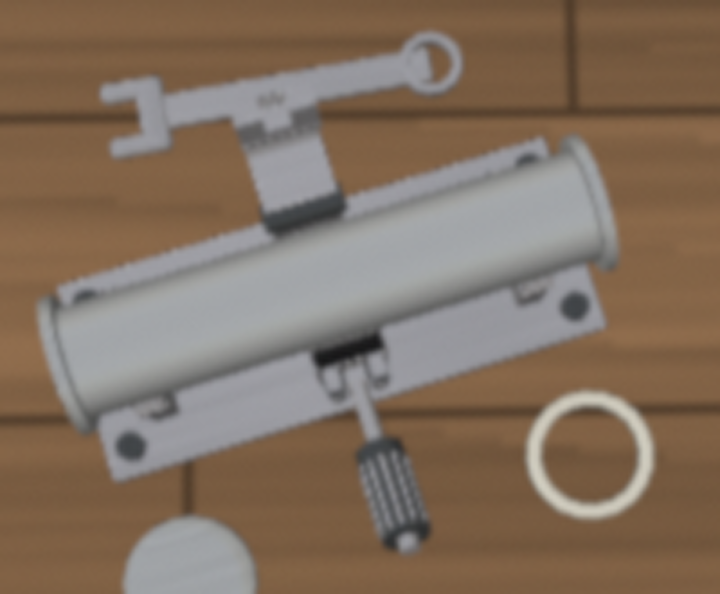

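View pics/sc.png

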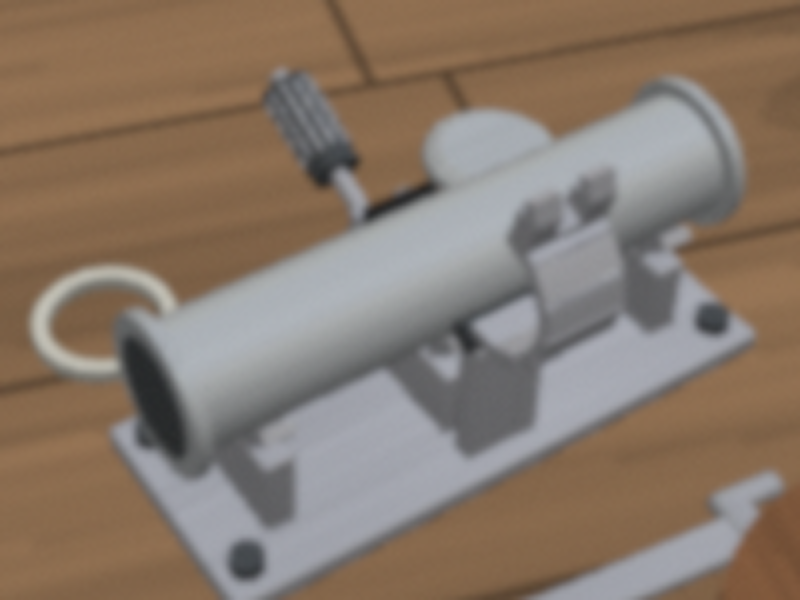

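```bash
cat > h.py <<'E'
import numpy as np, cv2
from scipy.optimize import least_squares
from scipy.spatial.transform import Rotation as Ro
from rig import bot, cams, recognise
def proj(ci,X):
    c=ci['R']@np.asarray(X)+ci['t']; return np.array([ci['fx']*c[0]/c[2]+ci['cx'],ci['fy']*c[1]/c[2]+ci['cy']])
def W(p,q): # clamp mm -> world
    c,s=np.cos(p[2]),np.sin(p[2]); x,y,z=np.array(q)/1e3
    return np.array([p[0]+c*x-s*y,p[1]+s*x+c*y,z])
def capP(a,q): # cap frame point, opening a rad
    c,s=np.cos(a),np.sin(a); return [36+c*q[0]+s*q[2],q[1],76-s*q[0]+c*q[2]]
def boltP(b,d): return [-40-d*np.sin(b),0,48+d*np.cos(b)]
E
python3 - <<'E'
from h import *
T=cams.camera_info('top');S=cams.camera_info('scene')
tc=lambda x,y:(x/3.6+200,y/3.6+145); sc=lambda x,y:(x/4+235,y/4+220)
obs=[(T,tc(115,480),[-50,125,10],1),(T,tc(605,325),[-50,-125,10],1),(T,tc(545,138),[50,-125,10],1),
(S,sc(112,433),[-50,-125,10],1),(S,sc(755,335),[50,125,10],1),
(T,tc(395,495),'n',1),(S,sc(308,127),'n',1),(T,tc(408,545),'e',1),
(S,sc(563,205),'f',.7),(T,tc(278,122),'f',.7)]
def pt(p,q):
    if q=='n': q=boltP(p[4],62)
    elif q=='e': q=boltP(p[4],86)
    elif q=='f': q=capP(p[3],[-82,0,5])
    return W(p,q)
f=lambda p:np.concatenate([(proj(c,pt(p,q))-uv)*w for c,uv,q,w in obs])
r=least_squares(f,[.6,.05,.2,1.9,1.1],loss='soft_l1')
p=r.x; print(p,np.degrees(p[2:])); print(f(p).reshape(-1,2).round(1))
np.save('p.npy',p)
for n,q in [('fork',capP(p[3],[-80,0,5])),('nut',boltP(p[4],66)),('forkclosed',[-44,0,81]),('hinge',[36,0,76])]: print(n,np.round(q),W(p,q).round(4))
E
```

```text
[0.61669797 0.06527706 0.28629075 1.82654525 1.22460324] [ 16.40325167 104.65333407  70.16459734]
[[-0.6 -0.1]
 [ 0.9  0.2]
 [ 0.  -0.9]
 [-2.2 -2.9]
 [ 0.2 -1.7]
 [-0.6 -0.2]
 [-0.3  0.5]
 [ 0.1 -0.4]
 [-0.2 -2.3]
 [-0.8 -3.2]]
fork [ 61.   0. 152.] [0.6753 0.0825 0.1521]
nut [-102.    0.   70.] [0.5188 0.0364 0.0704]
forkclosed [-44   0  81] [0.5745 0.0529 0.081 ]
hinge [36  0 76] [0.6512 0.0754 0.076 ]
```

```bash
cat >> h.py <<'E'
p=np.load('p.npy')
def goal(q,tilt=0,flip=False):
    """TCP at clamp point q(mm), tool x down, y along clamp -/+y; tilt deg about clamp y; print shift & turn in tool axes"""
    s=bot.read_state(); R0=Ro.from_rotvec(s['eef_rot']); yaw=p[2]
    xc=np.array([np.cos(yaw),np.sin(yaw),0]); yc=np.array([-np.sin(yaw),np.cos(yaw),0])
    y=yc if not flip else -yc
    x=np.array([0,0,-1.]); G=Ro.from_rotvec(yc*np.radians(tilt))*Ro.from_matrix(np.c_[x,y,np.cross(x,y)])
    d=R0.inv().apply(W(p,q)-s['position'])*1e3; r=np.degrees((R0.inv()*G).as_rotvec())
    print('shift',d.round(1),'turn',r.round(2))
def where():
    s=bot.read_state(); d=s['position']-W(p,[0,0,0]); c,sn=np.cos(p[2]),np.sin(p[2])
    f=s['contact_force']
    R0=Ro.from_rotvec(s['eef_rot']).as_matrix(); M=np.array([[c,sn,0],[-sn,c,0],[0,0,1]])
    print('t',round(s['time'],2),'clamp mm',(M@d*1e3).round(1),'F',(M@f).round(1),'w',round(s['gripper_width']*1e3,1),'toolaxes(clamp)',(M@R0).round(2).tolist(), 'q',np.round(s['joint_positions'],2))
E
python3 -c "
from h import *
where(); goal([95,0,250]); goal([95,0,250],flip=True); goal([95,0,146])"
```

```text
t 1.1 clamp mm [-579.5 -437.6  218.7] F [ 0.8 -1.   0.8] w 93.1 toolaxes(clamp) [[0.0, 0.06, -1.0], [0.0, -1.0, -0.06], [-1.0, -0.0, -0.0]] q [-1.43  0.26  1.54  0.    1.35 -0.2 ]
shift [ -31.3 -399.5 -697.7] turn [-176.82   -0.     -0.  ]
shift [ -31.3 -399.5 -697.7] turn [ 3.18 -0.    0.  ]
shift [  72.7 -399.5 -697.7] turn [-176.82   -0.     -0.  ]
```

```bash
python3 -m crank '[{"claw":-1,"tx":-40,"ty":-20,"tz":-30,"rx":1},{"claw":-1,"tx":-40,"ty":-40,"tz":-70,"rx":3.2},{"claw":-1,"tx":-40,"ty":-62,"tz":-105,"rx":3.2},{"claw":-1,"tx":-40,"ty":-82,"tz":-140,"rx":3.2},{"claw":-1,"tx":-40,"ty":-102,"tz":-175,"rx":3.2},{"claw":-1,"tx":-40,"ty":-122,"tz":-210,"rx":3.2},{"claw":-1,"tx":-40,"ty":-142,"tz":-245,"rx":3.2},{"claw":-1,"tx":-40,"ty":-162,"tz":-280,"rx":3.2},{"claw":-1,"tx":-40,"ty":-182,"tz":-315,"rx":3.2},{"claw":-1,"tx":-40,"ty":-202,"tz":-350,"rx":3.2},{"claw":-1,"tx":-40,"ty":-222,"tz":-385,"rx":3.2},{"claw":-1,"tx":-40,"ty":-242,"tz":-420,"rx":3.2}]' 10
python3 -c "
from h import *
where(); goal([60,0,270],flip=True)"
```

```text
t 1.1 clamp mm [-579.5 -437.6  218.7] F [ 0.8 -1.   0.8] w 93.1 toolaxes(clamp) [[0.0, 0.06, -1.0], [0.0, -1.0, -0.06], [-1.0, -0.0, -0.0]] q [-1.43  0.26  1.54  0.    1.35 -0.2 ]
shift [ -51.3 -401.5 -662.8] turn [ 3.18 -0.    0.  ]invalid input at $[0]: expected keys claw, tx, ty, tz, rx, ry, rz
```

```bash
python3 -m crank '[{"claw":-1,"tx":-20,"ty":-20,"tz":-30,"rx":1,"ry":0,"rz":0},{"claw":-1,"tx":-50,"ty":-40,"tz":-65,"rx":3.2,"ry":0,"rz":0},{"claw":-1,"tx":-50,"ty":-60,"tz":-100,"rx":3.2,"ry":0,"rz":0},{"claw":-1,"tx":-50,"ty":-80,"tz":-135,"rx":3.2,"ry":0,"rz":0},{"claw":-1,"tx":-50,"ty":-100,"tz":-170,"rx":3.2,"ry":0,"rz":0},{"claw":-1,"tx":-50,"ty":-120,"tz":-205,"rx":3.2,"ry":0,"rz":0},{"claw":-1,"tx":-50,"ty":-142,"tz":-240,"rx":3.2,"ry":0,"rz":0},{"claw":-1,"tx":-50,"ty":-162,"tz":-275,"rx":3.2,"ry":0,"rz":0},{"claw":-1,"tx":-50,"ty":-182,"tz":-310,"rx":3.2,"ry":0,"rz":0},{"claw":-1,"tx":-50,"ty":-204,"tz":-345,"rx":3.2,"ry":0,"rz":0},{"claw":-1,"tx":-50,"ty":-226,"tz":-380,"rx":3.2,"ry":0,"rz":0},{"claw":-1,"tx":-50,"ty":-248,"tz":-415,"rx":3.2,"ry":0,"rz":0}]' 10
python3 -c "
from h import *
where(); goal([60,0,270],flip=True)"
```

```text
time: 2.1
position: [0.4932, -0.1435, 0.2689]
eef_rot: [2.068, 0.297, -2.067]
contact_force: [1.6, -1.3, -1.0]
gripper_width: 0.0176
t 2.1 clamp mm [-177.5 -165.4  268.9] F [ 1.2 -1.7 -1. ] w 17.6 toolaxes(clamp) [[0.0, -0.0, -1.0], [-0.0, -1.0, 0.0], [-1.0, 0.0, -0.0]] q [-0.5   0.16  1.53 -0.    1.44  0.78]
shift [  -1.1 -165.5 -237.4] turn [-0.02 -0.02 -0.03]
```

```bash
python3 -m crank '[{"claw":-1,"tx":0,"ty":-25,"tz":-25,"rx":0,"ry":0,"rz":0},{"claw":-1,"tx":0,"ty":-50,"tz":-50,"rx":0,"ry":0,"rz":0},{"claw":-1,"tx":0,"ty":-80,"tz":-75,"rx":0,"ry":0,"rz":0},{"claw":-1,"tx":0,"ty":-110,"tz":-100,"rx":0,"ry":0,"rz":0},{"claw":-1,"tx":0,"ty":-140,"tz":-125,"rx":0,"ry":0,"rz":0},{"claw":-1,"tx":0,"ty":-165,"tz":-140,"rx":0,"ry":0,"rz":0},{"claw":-1,"tx":0,"ty":-165,"tz":-140,"rx":0,"ry":0,"rz":0},{"claw":-1,"tx":0,"ty":-165,"tz":-140,"rx":0,"ry":0,"rz":0}]'
python3 - <<'E'
from h import *
where()
ci=cams.camera_info('wrist'); im=cams.snapshot('wrist'); cv2.imwrite('pics/w1.png',im[:,:,::-1]); print(ci)
for t in ["cap_fork","nut_mid","clamp"]:
    print(t,[(q['uv'],round(q['p'],2)) for q in recognise(t,'wrist')[:2]])
np.save('w1.npy',np.r_[ci['R'].ravel(),ci['t'],ci['fx'],ci['cx'],ci['cy']])
E
```

```text
time: 2.77
position: [0.581, 0.0558, 0.2685]
eef_rot: [2.066, 0.3, -2.066]
contact_force: [0.2, -0.4, 0.6]
gripper_width: 0.0006
t 2.77 clamp mm [-36.9   1.  268.5] F [ 0.1 -0.5  0.6] w 0.6 toolaxes(clamp) [[-0.0, 0.0, -1.0], [-0.0, -1.0, -0.0], [-1.0, 0.0, 0.0]] q [-0.09  0.29  1.37 -0.    1.48  1.19]
{'fx': 371.64829954431775, 'fy': 371.64829954431775, 'cx': 318.61069568996595, 'cy': 232.6195160375253, 'R': array([[ 0.28531521, -0.95843318,  0.00103449],
       [-0.91908981, -0.27329671,  0.28387116],
       [-0.27178881, -0.08194355, -0.95886188]]), 't': array([-0.11272456,  0.50096026,  0.60092983])}
cap_fork [([319.0, 105.0], 0.83)]
nut_mid [([320.3, 252.5], 0.6)]
clamp [([318.3, 135.5], 0.95), ([318.1, 250.5], 0.43)]
```

View pics/w1.png

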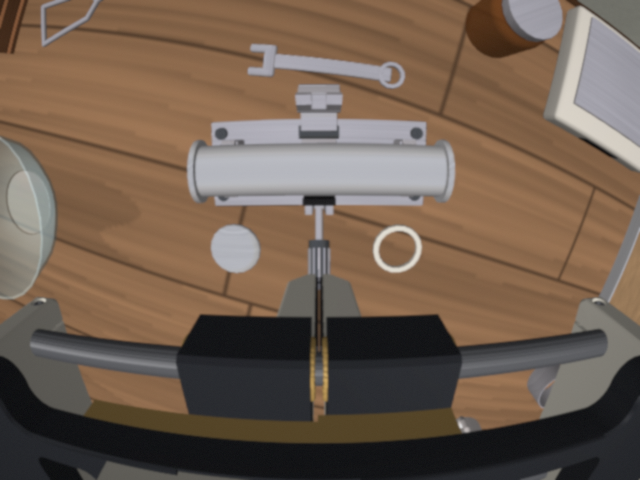

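```bash
cat >> h.py <<'E'
def projf(ci,X):
    c=ci['R']@np.asarray(X)+ci['t']; r=np.hypot(c[0],c[1]); th=np.arctan2(r,c[2]); k=ci['fx']*th/r
    return np.array([ci['cx']+k*c[0],ci['cy']+k*c[1]])
E
python3 - <<'E'
from h import *
w=np.load('w1.npy'); ci=dict(R=w[:9].reshape(3,3),t=w[9:12],fx=w[12],cx=w[13],cy=w[14])
im=cv2.imread('pics/w1.png'); k=4; x0,y0=190,80; c=cv2.resize(im[y0:215,x0:380],None,fx=k,fy=k,interpolation=cv2.INTER_CUBIC)
c=cv2.resize(im[y0:225,x0:455],None,fx=3,fy=3,interpolation=cv2.INTER_CUBIC);k=3
def d(q,col):
    u=projf(ci,W(p,q)); v=((u-[x0,y0])*k).astype(int); cv2.circle(c,tuple(int(a) for a in v),3,col,-1); return u.round(1)
for q in [[-50,125,10],[-50,-125,10],[50,-125,10],[50,125,10]]: print(q,d(q,(0,0,255)))
a=p[3]
for y in(-17,17,-5.5,5.5): d(capP(a,[-90,y,5]),(0,255,0))
d(capP(a,[-80,0,5]),(255,0,0)); print(d(boltP(p[4],39.5),(255,0,255)),d(boltP(p[4],66),(255,0,255)))
cv2.imwrite('pics/w1o.png',c)
E
```

```text
[-50, 125, 10] [214.6 204.9]
[-50, -125, 10] [423.3 205.4]
[50, -125, 10] [427.4 121.5]
[50, 125, 10] [211.1 120.8]
[319.1 240. ] [319.  265.2]
```

View pics/w1o.png

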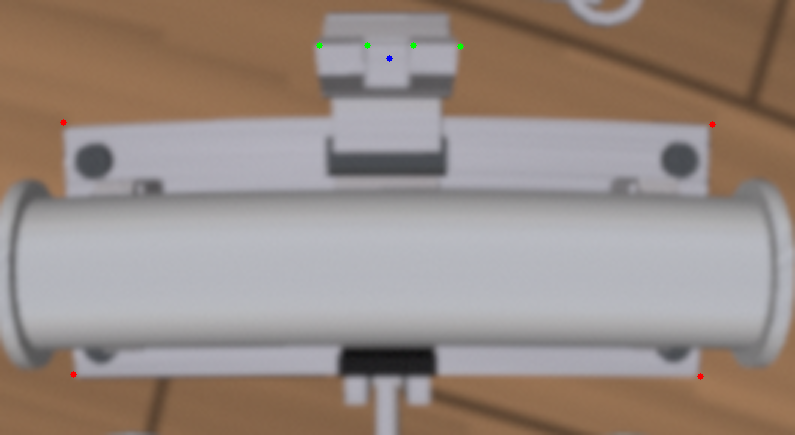

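```bash
python3 -m crank '[{"claw":-1,"tx":0,"ty":0,"tz":-30,"rx":0,"ry":0,"rz":0},{"claw":-1,"tx":0,"ty":0,"tz":-65,"rx":0,"ry":0,"rz":0},{"claw":-1,"tx":0,"ty":1,"tz":-105,"rx":0,"ry":0,"rz":0},{"claw":-1,"tx":20,"ty":1,"tz":-142,"rx":0,"ry":0,"rz":0},{"claw":-1,"tx":50,"ty":1,"tz":-142,"rx":0,"ry":0,"rz":0},{"claw":-1,"tx":85,"ty":1,"tz":-142,"rx":0,"ry":0,"rz":0},{"claw":-1,"tx":121,"ty":1,"tz":-142,"rx":0,"ry":0,"rz":0},{"claw":-1,"tx":121,"ty":1,"tz":-142,"rx":0,"ry":0,"rz":0},{"claw":-1,"tx":121,"ty":1,"tz":-142,"rx":0,"ry":0,"rz":0}]'
python3 - <<'E'
from h import *
where()
im=cams.snapshot('wrist'); cv2.imwrite('pics/w2.png',im[:,:,::-1])
im=cams.snapshot('scene'); cv2.imwrite('pics/s2.png',cv2.resize(im[150:370,235:455],None,fx=2.7,fy=2.7)[:,:,::-1])
E
```

```text
time: 3.72
position: [0.7159, 0.0902, 0.146]
eef_rot: [2.065, 0.294, -2.075]
contact_force: [0.6, 0.1, 0.5]
gripper_width: 0.0004
t 3.72 clamp mm [102.2  -4.1 146. ] F [ 0.6 -0.1  0.5] w 0.4 toolaxes(clamp) [[-0.01, -0.0, -1.0], [0.0, -1.0, 0.0], [-1.0, -0.0, 0.01]] q [-0.03  0.62  1.15 -0.    1.37  1.26]
```

View pics/w2.png

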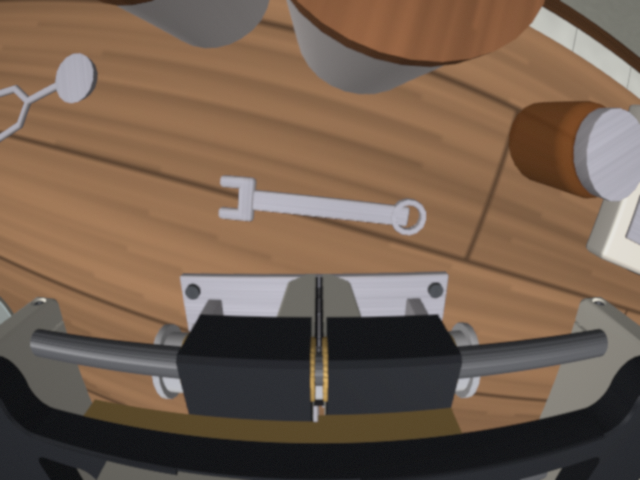

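View pics/s2.png

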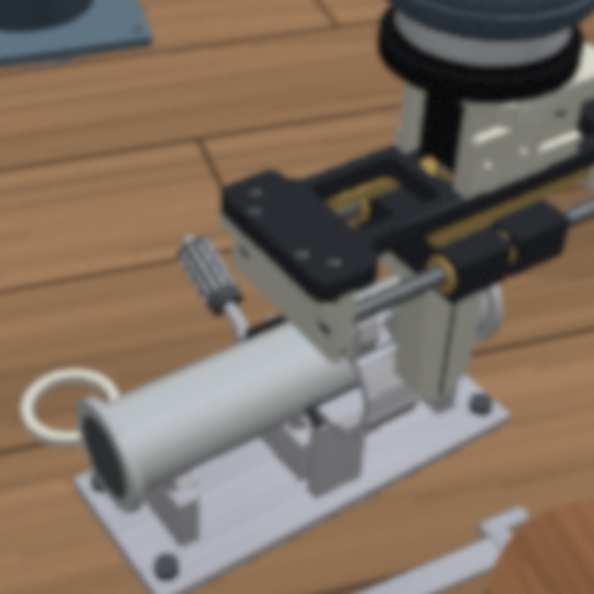

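```bash
python3 -m crank '[{"claw":-1,"tx":0,"ty":-4,"tz":5,"rx":0,"ry":0,"rz":0},{"claw":-1,"tx":0,"ty":-4,"tz":13,"rx":0,"ry":0,"rz":0},{"claw":-1,"tx":0,"ty":-4,"tz":21,"rx":0,"ry":0,"rz":0},{"claw":-1,"tx":0,"ty":-4,"tz":29,"rx":0,"ry":0,"rz":0},{"claw":-1,"tx":0,"ty":-4,"tz":37,"rx":0,"ry":0,"rz":0},{"claw":-1,"tx":0,"ty":-4,"tz":45,"rx":0,"ry":0,"rz":0}]'
python3 - <<'E'
from h import *
where()
E
```

```text
time: 4.32
position: [0.6793, 0.0829, 0.1563]
eef_rot: [2.089, 0.293, -2.048]
contact_force: [9.7, 4.3, 13.5]
gripper_width: 0.0006
t 4.32 clamp mm [ 65.   -0.8 156.3] F [10.5  1.4 13.5] w 0.6 toolaxes(clamp) [[0.02, -0.0, -1.0], [-0.0, -1.0, 0.0], [-1.0, 0.0, -0.02]] q [-0.04  0.53  1.29  0.    1.31  1.25]
```

```bash
python3 -m crank '[{"claw":-1,"tx":0,"ty":0,"tz":0,"rx":0,"ry":0,"rz":0}]'
python3 - <<'E'
from h import *
where()
im=cams.snapshot('scene'); cv2.imwrite('pics/s3.png',cv2.resize(im[200:350,290:440],None,fx=4,fy=4,interpolation=cv2.INTER_CUBIC)[:,:,::-1])
im=cams.snapshot('top'); cv2.imwrite('pics/t3.png',cv2.resize(im[145:310,200:400],None,fx=3.6,fy=3.6)[:,:,::-1])
E
```

```text
time: 4.4
position: [0.6798, 0.083, 0.1593]
eef_rot: [2.095, 0.292, -2.042]
contact_force: [0.5, -0.6, 0.4]
gripper_width: 0.0004
t 4.4 clamp mm [ 65.5  -0.8 159.3] F [ 0.4 -0.7  0.4] w 0.4 toolaxes(clamp) [[0.02, -0.0, -1.0], [-0.01, -1.0, 0.0], [-1.0, 0.01, -0.02]] q [-0.04  0.52  1.29  0.    1.31  1.24]
```

View pics/s3.png

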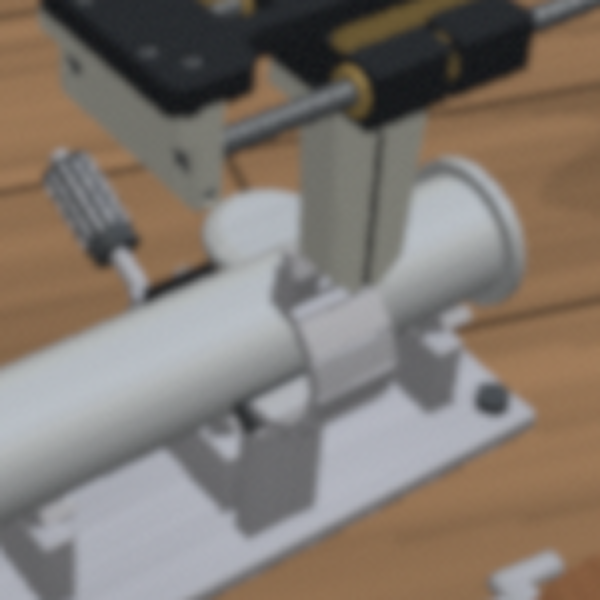

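View pics/t3.png

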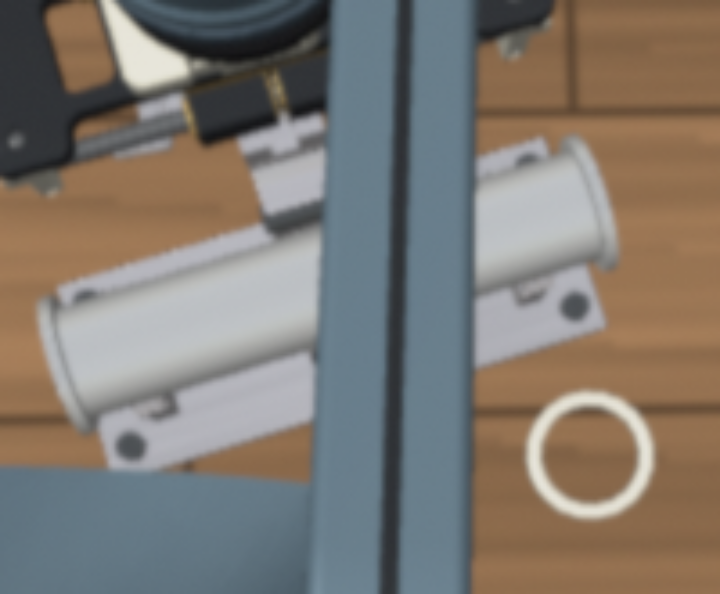

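Run:
```python
from h import *
S=cams.camera_info('scene')
im=cv2.imread('pics/scene0.png'); x0,y0,k=335,240,10
out=[]
for adeg in (98,106):
    c=cv2.resize(im[y0:300,x0:400],None,fx=6,fy=6,interpolation=cv2.INTER_CUBIC);kk=6
    a=np.radians(adeg)
    def d(q,col):
        u=proj(S,W(p,q)); v=((u-[x0,y0])*kk).astype(int); cv2.circle(c,(int(v[0]),int(v[1])),2,col,-1)
    for y in(-17,-5.5,5.5,17):
        for xx,zz,col in [(-90,0,(0,0,255)),(-90,10,(0,255,0)),(-82,10,(0,255,255)),(-72,10,(255,255,0))]: d(capP(a,[xx,y,zz]),col)
    for y in (-17,17):
        for th in range(0,181,20): d(capP(a,[-36+31*np.cos(np.radians(th)),y,-1+31*np.sin(np.radians(th))]),(255,0,255))
    out.append(c)
cv2.imwrite('pics/ov.png',np.hstack(out))
w=np.load('w1.npy'); ci=dict(R=w[:9].reshape(3,3),t=w[9:12],fx=w[12],cx=w[13],cy=w[14])
im=cv2.imread('pics/w1.png');x0,y0=280,75;out=[];kk=7
for adeg in (98,106):
    c=cv2.resize(im[y0:135,x0:336],None,fx=7,fy=7,interpolation=cv2.INTER_CUBIC);a=np.radians(adeg)
    def d(q,col):
        u=projf(ci,W(p,q)); v=((u-[x0,y0])*kk).astype(int); cv2.circle(c,(int(v[0]),int(v[1])),2,col,-1)
    for y in(-17,-5.5,5.5,17):
        for xx,zz,col in [(-90,0,(0,0,255)),(-90,10,(0,255,0)),(-82,10,(0,255,255)),(-72,10,(255,255,0))]: d(capP(a,[xx,y,zz]),col)
    for y in (-17,17):
        for th in range(0,181,20): d(capP(a,[-36+31*np.cos(np.radians(th)),y,-1+31*np.sin(np.radians(th))]),(255,0,255))
    out.append(c)
cv2.imwrite('pics/ov2.png',np.hstack(out))
```

```text
(no output)
```

View pics/ov.png

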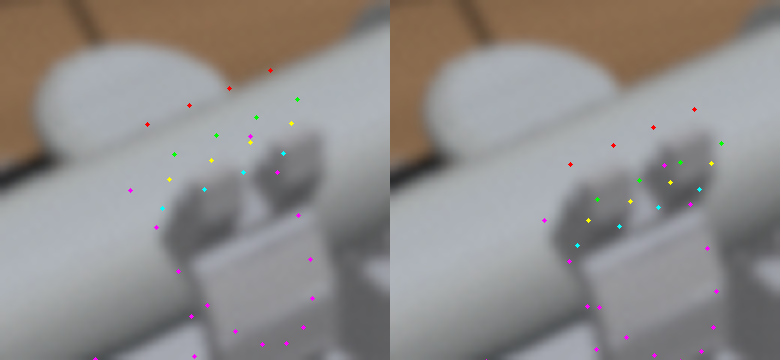

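View pics/ov2.png

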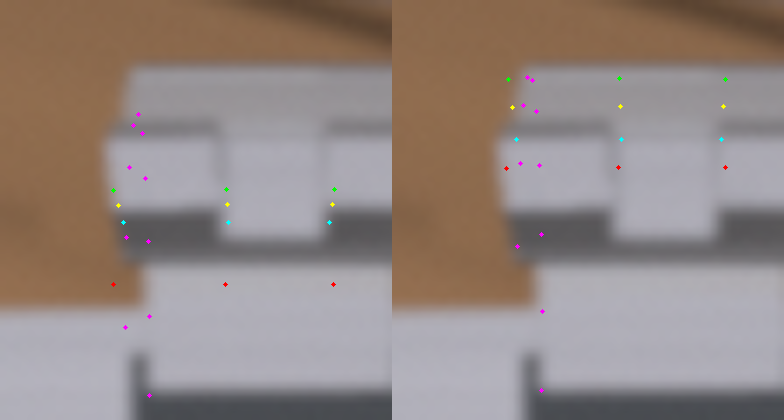

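Run:
```python
from h import *
S=cams.camera_info('scene')
w=np.load('w1.npy'); ci=dict(R=w[:9].reshape(3,3),t=w[9:12],fx=w[12],cx=w[13],cy=w[14])
a=np.radians(103)
for off in (0,-2):
  f=lambda q:[ (proj(S,W(p,[q[0],0,q[1]]))-[377.7,279.5+off])[1], projf(ci,W(p,[q[0],0,q[1]]))[1]-84.3]
  r=least_squares(f,[70,120]); x,z=r.x; dx,dz=x-36,z-76
  c,s=np.cos(a),np.sin(a); print(r.x,r.cost,'cap',c*dx-s*dz, s*dx+c*dz)
# current finger bottom front corner in cap frame
for q in [(58,159),(58,146),(86,146)]:
  dx,dz=q[0]-36,q[1]-76; print(q,c*dx-s*dz,s*dx+c*dz)
```

```text
[ 73.77515766 142.98974292] 9.087677628146056e-28 cap -73.77036169703153 21.737569517749954
[ 73.4075845  146.27998991] 4.947735597546186e-27 cap -76.89359389436741 20.639272704256122
(58, 159) -85.82163857273956 2.765203914734375
(58, 146) -73.1548277305315 5.689567621204622
(86, 146) -79.45345725215972 32.971929435191214
```

Run:
```python
from h import *
S=cams.camera_info('scene')
w=np.load('w1.npy'); ci=dict(R=w[:9].reshape(3,3),t=w[9:12],fx=w[12],cx=w[13],cy=w[14])
th=np.radians(np.arange(0,181,3))
for ad in (100,103,106,110,115):
  a=np.radians(ad)
  for r in (30,33,36,40):
    P=[capP(a,[-36+r*np.cos(t),0,-1+r*np.sin(t)]) for t in th]
    v=[projf(ci,W(p,q))[1] for q in P]; i=np.argmin(v); vs=[proj(S,W(p,q))[1] for q in P]; j=np.argmin(vs)
    print(ad,r,round(min(v),1),np.round(P[i]),'scene',round(min(vs),1),np.round(P[j]), 'red v',round(projf(ci,W(p,capP(a,[-90,0,0])))[1],1),'green',round(projf(ci,W(p,capP(a,[-90,0,10])))[1],1))
```

```text
100 30 91.0 [ 71.   0. 114.] scene 268.8 [ 46.   0. 141.] red v 111.3 green 98.0
100 33 87.5 [ 74.   0. 115.] scene 267.4 [ 47.   0. 144.] red v 111.3 green 98.0
100 36 84.1 [ 77.   0. 115.] scene 266.0 [ 48.   0. 147.] red v 111.3 green 98.0
100 40 79.4 [ 81.   0. 117.] scene 264.1 [ 48.   0. 151.] red v 111.3 green 98.0
103 30 88.9 [ 73.   0. 114.] scene 270.6 [ 50.   0. 141.] red v 105.1 green 92.0
103 33 85.4 [ 76.   0. 114.] scene 269.3 [ 51.   0. 143.] red v 105.1 green 92.0
103 36 82.0 [ 79.   0. 116.] scene 267.9 [ 51.   0. 146.] red v 105.1 green 92.0
103 40 77.3 [ 83.   0. 117.] scene 266.1 [ 52.   0. 150.] red v 105.1 green 92.0
106 30 86.8 [ 75.   0. 113.] scene 272.5 [ 53.   0. 140.] red v 98.9 green 86.3
106 33 83.4 [ 78.   0. 115.] scene 271.2 [ 54.   0. 143.] red v 98.9 green 86.3
106 36 79.9 [ 81.   0. 116.] scene 270.0 [ 55.   0. 145.] red v 98.9 green 86.3
106 40 75.3 [ 85.   0. 116.] scene 268.3 [ 56.   0. 149.] red v 98.9 green 86.3
110 30 84.2 [ 77.   0. 114.] scene 275.1 [ 58.   0. 138.] red v 91.1 green 79.0
110 33 80.7 [ 80.   0. 114.] scene 274.0 [ 59.   0. 141.] red v 91.1 green 79.0
110 36 77.2 [ 83.   0. 115.] scene 272.8 [ 60.   0. 144.] red v 91.1 green 79.0
110 40 72.6 [ 87.   0. 115.] scene 271.3 [ 61.   0. 148.] red v 91.1 green 79.0
115 30 81.0 [ 80.   0. 113.] scene 278.5 [ 63.   0. 136.] red v 81.8 green 70.7
115 33 77.5 [ 83.   0. 114.] scene 277.6 [ 64.   0. 139.] red v 81.8 green 70.7
115 36 74.1 [ 86.   0. 114.] scene 276.6 [ 66.   0. 142.] red v 81.8 green 70.7
115 40 69.5 [ 90.   0. 115.] scene 275.3 [ 67.   0. 145.] red v 81.8 green 70.7
```

Run:
```python
from h import *
goal([75,0,153],flip=True);goal([40,0,153],flip=True)
```

```text
shift [ 5.8 -1.  -9.5] turn [-0.18 -1.31 -0.34]
shift [ 5.  -0.9 25.5] turn [-0.18 -1.31 -0.34]
```

```bash
python3 -m crank '[{"claw":-1,"tx":0,"ty":-1,"tz":-9,"rx":0,"ry":-1.3,"rz":0},{"claw":-1,"tx":6,"ty":-1,"tz":-9,"rx":0,"ry":-1.3,"rz":0},{"claw":-1,"tx":6,"ty":-1,"tz":-2,"rx":0,"ry":-1.3,"rz":0},{"claw":-1,"tx":6,"ty":-1,"tz":4,"rx":0,"ry":-1.3,"rz":0}]'
python3 -c "
from h import *
where()"
python3 -m crank '[{"claw":-1,"tx":0,"ty":0,"tz":5,"rx":0,"ry":0,"rz":0},{"claw":-1,"tx":0,"ty":0,"tz":10,"rx":0,"ry":0,"rz":0}]'
python3 -c "
from h import *
where()"
```

```text
time: 4.83
position: [0.6757, 0.0828, 0.1514]
eef_rot: [2.069, 0.289, -2.065]
contact_force: [6.2, 2.7, -0.1]
gripper_width: 0.0005
t 4.83 clamp mm [6.160e+01 1.000e-01 1.514e+02] F [ 6.7  0.9 -0.1] w 0.5 toolaxes(clamp) [[0.0, -0.0, -1.0], [-0.01, -1.0, 0.0], [-1.0, 0.01, -0.0]] q [-0.04  0.54  1.28 -0.01  1.32  1.25]
time: 5.0
position: [0.6675, 0.0803, 0.1525]
eef_rot: [2.075, 0.29, -2.059]
contact_force: [7.1, 2.9, 3.3]
gripper_width: 0.0004
t 5.0 clamp mm [5.300e+01 1.000e-01 1.525e+02] F [7.6 0.7 3.3] w 0.4 toolaxes(clamp) [[0.01, -0.0, -1.0], [-0.01, -1.0, 0.0], [-1.0, 0.01, -0.01]] q [-0.04  0.52  1.31 -0.    1.3   1.24]
```

```bash
python3 -m crank '[{"claw":-1,"tx":0,"ty":0,"tz":5,"rx":0,"ry":0,"rz":0},{"claw":-1,"tx":1,"ty":0,"tz":10,"rx":0,"ry":0,"rz":0},{"claw":-1,"tx":2,"ty":0,"tz":15,"rx":0,"ry":0,"rz":0},{"claw":-1,"tx":3,"ty":0,"tz":20,"rx":0,"ry":0,"rz":0},{"claw":-1,"tx":4,"ty":0,"tz":25,"rx":0,"ry":0,"rz":0}]'
python3 -c "
from h import *
where()"
```

```text
time: 5.42
position: [0.6449, 0.0733, 0.1503]
eef_rot: [2.082, 0.289, -2.052]
contact_force: [4.3, 1.7, 6.3]
gripper_width: 0.0005
t 5.42 clamp mm [ 29.3  -0.3 150.3] F [4.6 0.4 6.3] w 0.5 toolaxes(clamp) [[0.01, -0.0, -1.0], [-0.01, -1.0, 0.0], [-1.0, 0.01, -0.01]] q [-0.06  0.47  1.39 -0.    1.26  1.23]
```

```bash
python3 -m crank '[{"claw":-1,"tx":1,"ty":0,"tz":5,"rx":0,"ry":-0.6,"rz":0},{"claw":-1,"tx":2,"ty":0,"tz":10,"rx":0,"ry":-0.6,"rz":0},{"claw":-1,"tx":3,"ty":0,"tz":15,"rx":0,"ry":-0.6,"rz":0},{"claw":-1,"tx":5,"ty":0,"tz":20,"rx":0,"ry":-0.6,"rz":0},{"claw":-1,"tx":8,"ty":0,"tz":24,"rx":0,"ry":-0.6,"rz":0},{"claw":-1,"tx":11,"ty":0,"tz":29,"rx":0,"ry":-0.6,"rz":0},{"claw":-1,"tx":14,"ty":0,"tz":33,"rx":0,"ry":-0.6,"rz":0}]'
python3 -c "
from h import *
where()"
```

```text
time: 6.0
position: [0.6133, 0.0638, 0.1362]
eef_rot: [2.072, 0.287, -2.061]
contact_force: [3.8, 0.9, 4.2]
gripper_width: 0.0006
t 6.0 clamp mm [ -3.7  -0.5 136.2] F [ 3.9 -0.2  4.2] w 0.6 toolaxes(clamp) [[0.0, -0.0, -1.0], [-0.01, -1.0, 0.0], [-1.0, 0.01, -0.0]] q [-0.07  0.44  1.49 -0.01  1.21  1.22]
```

```bash
python3 -m crank '[{"claw":-1,"tx":3,"ty":0,"tz":6,"rx":0,"ry":0,"rz":0},{"claw":-1,"tx":6.5,"ty":0,"tz":12,"rx":0,"ry":0,"rz":0},{"claw":-1,"tx":11.5,"ty":0,"tz":17,"rx":0,"ry":0,"rz":0},{"claw":-1,"tx":17,"ty":0,"tz":22,"rx":0,"ry":0,"rz":0},{"claw":-1,"tx":21,"ty":0,"tz":24.5,"rx":0,"ry":0,"rz":0},{"claw":-1,"tx":25.5,"ty":0,"tz":27,"rx":0,"ry":0,"rz":0},{"claw":-1,"tx":28,"ty":0,"tz":29,"rx":0,"ry":0,"rz":0}]'
python3 -c "
from h import *
where()
im=cams.snapshot('scene'); cv2.imwrite('pics/s4.png',cv2.resize(im[200:350,265:415],None,fx=4,fy=4,interpolation=cv2.INTER_CUBIC)[:,:,::-1])
"
```

```text
time: 6.58
position: [0.5844, 0.0552, 0.1071]
eef_rot: [2.07, 0.287, -2.063]
contact_force: [2.1, -0.3, 2.8]
gripper_width: 0.0003
t 6.58 clamp mm [-33.8  -0.5 107.1] F [ 1.9 -0.9  2.8] w 0.3 toolaxes(clamp) [[0.0, -0.0, -1.0], [-0.01, -1.0, 0.0], [-1.0, 0.01, -0.0]] q [-0.09  0.42  1.6  -0.01  1.12  1.2 ]
```

View pics/s4.png

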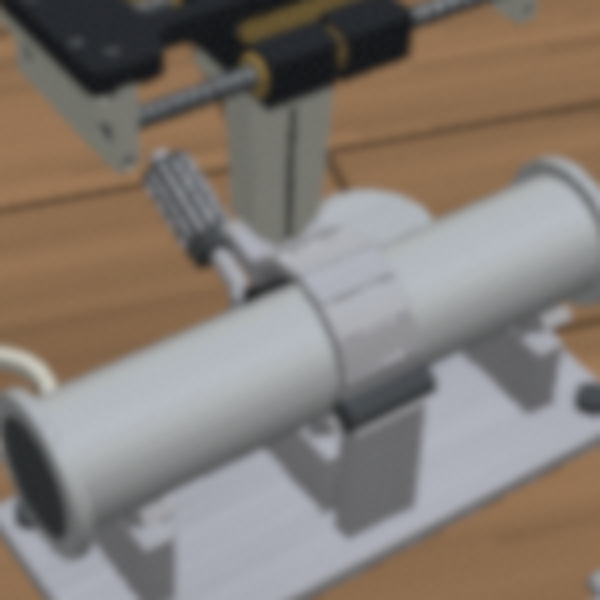

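```bash
python3 -m crank '[{"claw":-1,"tx":3,"ty":-0.5,"tz":6,"rx":0,"ry":0,"rz":0},{"claw":-1,"tx":6,"ty":-0.5,"tz":6,"rx":0,"ry":0,"rz":0},{"claw":-1,"tx":8,"ty":-0.5,"tz":6,"rx":0,"ry":0,"rz":0},{"claw":-1,"tx":8,"ty":-0.5,"tz":6,"rx":0,"ry":0,"rz":0}]'
python3 -c "
from h import *
where()"
python3 -m crank '[{"claw":-1,"tx":2,"ty":0,"tz":0,"rx":0,"ry":0,"rz":0},{"claw":-1,"tx":3,"ty":0,"tz":0,"rx":0,"ry":0,"rz":0},{"claw":-1,"tx":3,"ty":0,"tz":0,"rx":0,"ry":0,"rz":0}]'
python3 -c "
from h import *
where()"
```

```text
time: 6.97
position: [0.5769, 0.0543, 0.0978]
eef_rot: [2.067, 0.288, -2.067]
contact_force: [-1.5, 0.5, 2.0]
gripper_width: 0.0006
t 6.97 clamp mm [-41.3   0.7  97.8] F [-1.3  0.9  2. ] w 0.6 toolaxes(clamp) [[-0.0, -0.0, -1.0], [-0.01, -1.0, 0.0], [-1.0, 0.01, 0.0]] q [-0.09  0.42  1.62 -0.01  1.1   1.2 ]
time: 7.22
position: [0.5762, 0.0542, 0.0943]
eef_rot: [2.065, 0.288, -2.069]
contact_force: [-2.1, -0.7, 2.1]
gripper_width: 0.0006
t 7.22 clamp mm [-41.9   0.8  94.3] F [-2.2 -0.   2.1] w 0.6 toolaxes(clamp) [[-0.0, -0.0, -1.0], [-0.01, -1.0, 0.0], [-1.0, 0.01, 0.0]] q [-0.09  0.42  1.63 -0.01  1.1   1.2 ]
```

```bash
cat > wz.py <<'E'
from h import *
s=bot.read_state(); print('z',round(s['position'][2]*1e3,2),'F',s['contact_force'].round(1),'t',round(s['time'],2))
E
python3 -m crank '[{"claw":-1,"tx":1,"ty":0.5,"tz":-1,"rx":0,"ry":0,"rz":0},{"claw":-1,"tx":2,"ty":0.5,"tz":-1,"rx":0,"ry":0,"rz":0},{"claw":-1,"tx":2,"ty":0.5,"tz":-1,"rx":0,"ry":0,"rz":0}]' >/dev/null; python3 wz.py
python3 -m crank '[{"claw":-1,"tx":1,"ty":0,"tz":0,"rx":0,"ry":0,"rz":0},{"claw":-1,"tx":2,"ty":0,"tz":0,"rx":0,"ry":0,"rz":0},{"claw":-1,"tx":2,"ty":0,"tz":0,"rx":0,"ry":0,"rz":0}]'>/dev/null; python3 wz.py
python3 -m crank '[{"claw":-1,"tx":1,"ty":0,"tz":0,"rx":0,"ry":0,"rz":0},{"claw":-1,"tx":2,"ty":0,"tz":0,"rx":0,"ry":0,"rz":0},{"claw":-1,"tx":2,"ty":0,"tz":0,"rx":0,"ry":0,"rz":0}]'>/dev/null; python3 wz.py
```

```text
z 92.12 F [-4.9  0.   5.6] t 7.47
z 90.47 F [-3.9 -0.9  6.8] t 7.72
z 89.11 F [-5.1 -0.8  9.4] t 7.97
```

```bash
python3 -m crank '[{"claw":-1,"tx":1,"ty":0,"tz":0,"rx":0,"ry":0,"rz":0},{"claw":-1,"tx":2,"ty":0,"tz":0,"rx":0,"ry":0,"rz":0},{"claw":-1,"tx":2,"ty":0,"tz":0,"rx":0,"ry":0,"rz":0}]' >/dev/null; python3 wz.py
python3 -m crank '[{"claw":-1,"tx":1,"ty":0,"tz":0,"rx":0,"ry":0,"rz":0},{"claw":-1,"tx":2,"ty":0,"tz":0,"rx":0,"ry":0,"rz":0},{"claw":-1,"tx":2,"ty":0,"tz":0,"rx":0,"ry":0,"rz":0}]'>/dev/null; python3 wz.py
python3 -c "
from h import *
where()"
```

```text
z 87.97 F [-4.3 -0.4 10.5] t 8.22
z 87.03 F [-6.2 -1.  11. ] t 8.47
t 8.47 clamp mm [-42.7   0.8  87. ] F [-6.2  0.8 11. ] w 0.6 toolaxes(clamp) [[-0.01, -0.0, -1.0], [-0.01, -1.0, 0.0], [-1.0, 0.01, 0.01]] q [-0.09  0.43  1.63 -0.01  1.08  1.2 ]
```

```bash
python3 -m crank '[{"claw":-1,"tx":1,"ty":0,"tz":0,"rx":0,"ry":0,"rz":0},{"claw":-1,"tx":2,"ty":0,"tz":0,"rx":0,"ry":0,"rz":0},{"claw":-1,"tx":2,"ty":0,"tz":0,"rx":0,"ry":0,"rz":0}]' >/dev/null; python3 wz.py
python3 -m crank '[{"claw":-1,"tx":1,"ty":0,"tz":0,"rx":0,"ry":0,"rz":0},{"claw":-1,"tx":2,"ty":0,"tz":0,"rx":0,"ry":0,"rz":0},{"claw":-1,"tx":2,"ty":0,"tz":0,"rx":0,"ry":0,"rz":0}]'>/dev/null; python3 wz.py
```

```text
z 86.16 F [-5.3 -0.2 11. ] t 8.72
z 85.42 F [-7.4 -0.  13. ] t 8.97
```

```bash
python3 -m crank '[{"claw":-1,"tx":1,"ty":0,"tz":0,"rx":0,"ry":0,"rz":0},{"claw":-1,"tx":2,"ty":0,"tz":0,"rx":0,"ry":0,"rz":0},{"claw":-1,"tx":2.4,"ty":0,"tz":0,"rx":0,"ry":0,"rz":0}]' >/dev/null; python3 wz.py
python3 -m crank '[{"claw":-1,"tx":1,"ty":0,"tz":0,"rx":0,"ry":0,"rz":0},{"claw":-1,"tx":2,"ty":0,"tz":0,"rx":0,"ry":0,"rz":0},{"claw":-1,"tx":2.4,"ty":0,"tz":0,"rx":0,"ry":0,"rz":0}]'>/dev/null; python3 wz.py
```

```text
z 84.49 F [-6.9  0.  15.7] t 9.22
z 83.7 F [-7.6 -1.1 16.7] t 9.47
```

```bash
python3 -m crank '[{"claw":-1,"tx":1,"ty":0,"tz":0,"rx":0,"ry":0,"rz":0},{"claw":-1,"tx":2,"ty":0,"tz":0,"rx":0,"ry":0,"rz":0},{"claw":-1,"tx":2.4,"ty":0,"tz":0,"rx":0,"ry":0,"rz":0}]' >/dev/null; python3 wz.py
```

```text
z 82.99 F [-7.  -0.4 17.3] t 9.72
```

```bash
python3 -m crank '[{"claw":-1,"tx":1,"ty":0,"tz":0,"rx":0,"ry":0,"rz":0},{"claw":-1,"tx":2,"ty":0,"tz":0,"rx":0,"ry":0,"rz":0},{"claw":-1,"tx":2.4,"ty":0,"tz":0,"rx":0,"ry":0,"rz":0}]' >/dev/null; python3 wz.py
```

```text
z 82.6 F [-8.7 -0.3 19.1] t 9.97
```

```bash
python3 -m crank '[{"claw":-1,"tx":1,"ty":0,"tz":0,"rx":0,"ry":0,"rz":0},{"claw":-1,"tx":2,"ty":0,"tz":0,"rx":0,"ry":0,"rz":0},{"claw":-1,"tx":2.4,"ty":0,"tz":0,"rx":0,"ry":0,"rz":0}]' >/dev/null; python3 wz.py
```

```text
z 82.56 F [-9.5 -1.4 21.8] t 10.22
```

```bash
python3 -m crank '[{"claw":-1,"tx":1,"ty":0,"tz":0,"rx":0,"ry":0,"rz":0},{"claw":-1,"tx":2,"ty":0,"tz":0,"rx":0,"ry":0,"rz":0},{"claw":-1,"tx":2.6,"ty":0,"tz":0,"rx":0,"ry":0,"rz":0}]' >/dev/null; python3 wz.py
```

```text
z 82.44 F [-10.7  -1.   25.3] t 10.47
```

```bash
python3 -m crank '[{"claw":-1,"tx":-5,"ty":0,"tz":0,"rx":0,"ry":0,"rz":0},{"claw":-1,"tx":-20,"ty":0,"tz":0,"rx":0,"ry":0,"rz":0},{"claw":-1,"tx":-45,"ty":0,"tz":0,"rx":0,"ry":0,"rz":0},{"claw":-0.2,"tx":-75,"ty":0,"tz":0,"rx":0,"ry":0,"rz":0},{"claw":-0.2,"tx":-75,"ty":0,"tz":25,"rx":0,"ry":0,"rz":0},{"claw":-0.2,"tx":-75,"ty":0,"tz":60,"rx":0,"ry":0,"rz":0},{"claw":-0.2,"tx":-75,"ty":0,"tz":60,"rx":0,"ry":0,"rz":0},{"claw":-0.2,"tx":-75,"ty":0,"tz":60,"rx":0,"ry":0,"rz":0}]'
python3 - <<'E'
from h import *
where(); goal(boltP(p[4],66),flip=True)
ci=cams.camera_info('wrist');im=cams.snapshot('wrist'); cv2.imwrite('pics/w5.png',im[:,:,::-1])
for q in [boltP(p[4],39.5),boltP(p[4],66),capP(0,[-90,0,10])]: print(projf(ci,W(p,q)).round(1))
im=cams.snapshot('scene'); cv2.imwrite('pics/s5.png',cv2.resize(im[200:350,265:415],None,fx=4,fy=4,interpolation=cv2.INTER_CUBIC)[:,:,::-1])
im=cams.snapshot('top'); cv2.imwrite('pics/t5.png',cv2.resize(im[145:310,200:400],None,fx=3.6,fy=3.6)[:,:,::-1])
E
```

```text
time: 11.13
position: [0.5166, 0.0375, 0.1574]
eef_rot: [2.064, 0.287, -2.065]
contact_force: [-0.5, -0.4, 0.1]
gripper_width: 0.0289
t 11.13 clamp mm [-103.9    1.7  157.4] F [-0.6 -0.2  0.1] w 28.9 toolaxes(clamp) [[-0.0, -0.0, -1.0], [-0.01, -1.0, 0.0], [-1.0, 0.01, 0.0]] q [-0.14  0.25  1.7  -0.01  1.19  1.15]
shift [87.   0.9 -1.9] turn [-0.08  0.1  -0.49]
[319.4 197.6]
[319.6 234.6]
[319.8 169.7]
```

View pics/w5.png

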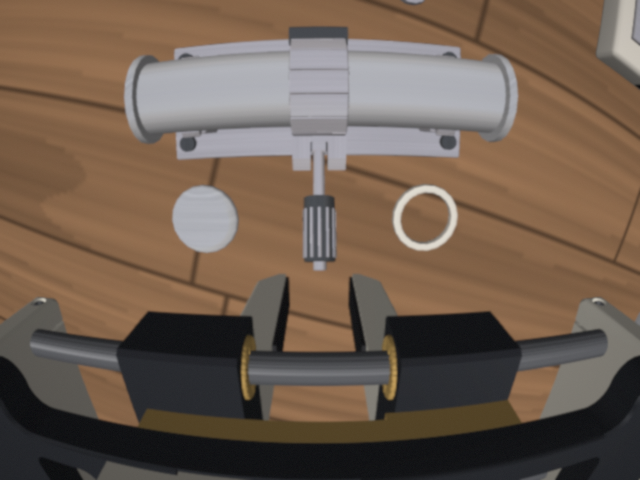

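View pics/s5.png

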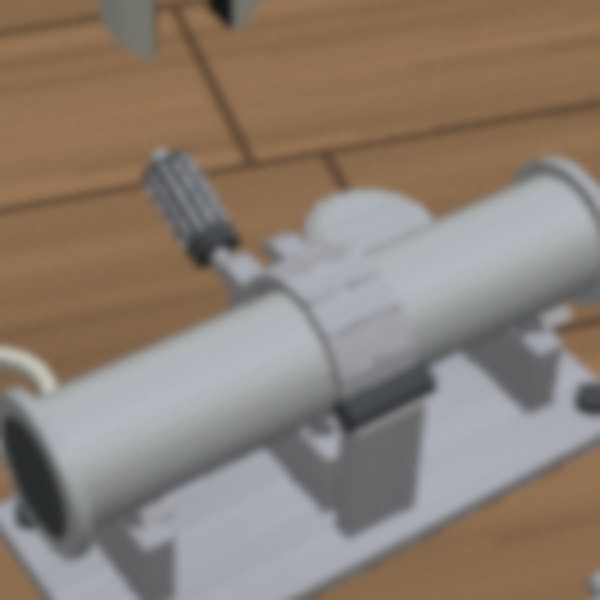

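```bash
python3 -m crank '[{"claw":-0.2,"tx":15,"ty":1,"tz":-1,"rx":0,"ry":0,"rz":-0.5},{"claw":-0.2,"tx":40,"ty":1,"tz":-2,"rx":0,"ry":0,"rz":-0.5},{"claw":-0.2,"tx":70,"ty":1,"tz":-2,"rx":0,"ry":0,"rz":-0.5},{"claw":-0.2,"tx":95,"ty":1,"tz":-2,"rx":0,"ry":0,"rz":-0.5},{"claw":-0.2,"tx":106,"ty":1,"tz":-2,"rx":0,"ry":0,"rz":-0.5},{"claw":-0.2,"tx":106,"ty":1,"tz":-2,"rx":0,"ry":0,"rz":-0.5},{"claw":-0.2,"tx":106,"ty":1,"tz":-2,"rx":0,"ry":0,"rz":-0.5}]'
python3 - <<'E'
from h import *
where()
im=cams.snapshot('wrist'); cv2.imwrite('pics/w6.png',im[100:400,120:520,::-1])
E
```

```text
time: 11.87
position: [0.5223, 0.0363, 0.0511]
eef_rot: [2.067, 0.297, -2.069]
contact_force: [-0.5, -0.4, 0.9]
gripper_width: 0.0373
t 11.87 clamp mm [-98.8  -1.1  51.1] F [-0.5 -0.2  0.9] w 37.3 toolaxes(clamp) [[-0.0, -0.0, -1.0], [-0.0, -1.0, 0.0], [-1.0, 0.0, 0.0]] q [-0.14  0.39  1.81 -0.    0.95  1.14]
```

View pics/w6.png

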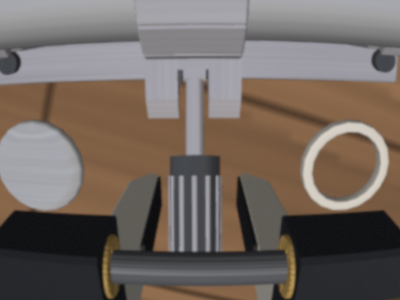

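```bash
python3 -m crank '[{"claw":-1,"tx":0,"ty":-1,"tz":0,"rx":0,"ry":0,"rz":0},{"claw":-1,"tx":0,"ty":-1,"tz":0,"rx":0,"ry":0,"rz":0},{"claw":-1,"tx":0,"ty":-1,"tz":0,"rx":0,"ry":0,"rz":0},{"claw":-1,"tx":0,"ty":-1,"tz":0,"rx":0,"ry":0,"rz":0},{"claw":-1,"tx":0,"ty":-1,"tz":0,"rx":0,"ry":0,"rz":0}]' 8
python3 -c "
from h import *
where()
x,z=-98.8,70
for b in (70,65,60,55,50,45,42):
    r=np.hypot(58.8,22.2); b0=np.arctan2(58.8,22.2); t=b0-np.radians(70-b); print(b, 'tz',round((-40-r*np.sin(t)+98.8),1),-1,'tx',round(-(48+r*np.cos(t)-70.2),1))
"
```

```text
time: 12.33
position: [0.5232, 0.0383, 0.0529]
eef_rot: [2.072, 0.298, -2.065]
contact_force: [1.1, 5.1, 0.5]
gripper_width: 0.0217
t 12.33 clamp mm [-97.3   0.5  52.9] F [2.4 4.6 0.5] w 21.7 toolaxes(clamp) [[0.0, -0.0, -1.0], [0.0, -1.0, 0.0], [-1.0, -0.0, -0.0]] q [-0.14  0.39  1.81  0.    0.95  1.14]
70 tz 0.0 -1 tx -0.0
65 tz 2.2 -1 tx -5.0
60 tz 4.7 -1 tx -9.9
55 tz 7.7 -1 tx -14.5
50 tz 11.1 -1 tx -18.8
45 tz 14.9 -1 tx -22.8
42 tz 17.3 -1 tx -25.0
```

```bash
python3 -m crank '[{"claw":-1,"tx":-5,"ty":0,"tz":-2.2,"rx":0,"ry":0,"rz":0},{"claw":-1,"tx":-10,"ty":0,"tz":-4.7,"rx":0,"ry":0,"rz":0},{"claw":-1,"tx":-14.5,"ty":0,"tz":-7.7,"rx":0,"ry":0,"rz":0},{"claw":-1,"tx":-19,"ty":0,"tz":-11,"rx":0,"ry":0,"rz":0},{"claw":-1,"tx":-23,"ty":0,"tz":-15,"rx":0,"ry":0,"rz":0},{"claw":-1,"tx":-23,"ty":0,"tz":-15,"rx":0,"ry":0,"rz":0}]' 8
python3 - <<'E'
from h import *
where()
ci=cams.camera_info('wrist');im=cams.snapshot('wrist'); cv2.imwrite('pics/w7.png',im[100:400,120:520,::-1])
im=cams.snapshot('scene'); cv2.imwrite('pics/s7.png',cv2.resize(im[200:350,265:415],None,fx=4,fy=4,interpolation=cv2.INTER_CUBIC)[:,:,::-1])
E
```

```text
time: 12.83
position: [0.5381, 0.0428, 0.077]
eef_rot: [2.072, 0.298, -2.065]
contact_force: [-3.3, 1.8, 3.2]
gripper_width: 0.0218
t 12.83 clamp mm [-81.8   0.6  77. ] F [-2.7  2.6  3.2] w 21.8 toolaxes(clamp) [[0.0, -0.0, -1.0], [0.0, -1.0, 0.0], [-1.0, -0.0, -0.0]] q [-0.13  0.38  1.75  0.    1.01  1.16]
```

View pics/w7.png

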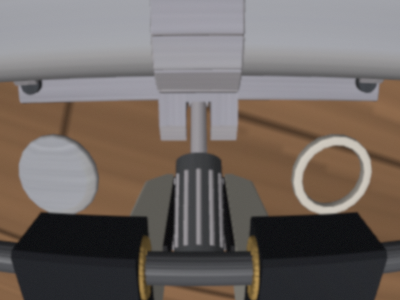

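View pics/s7.png

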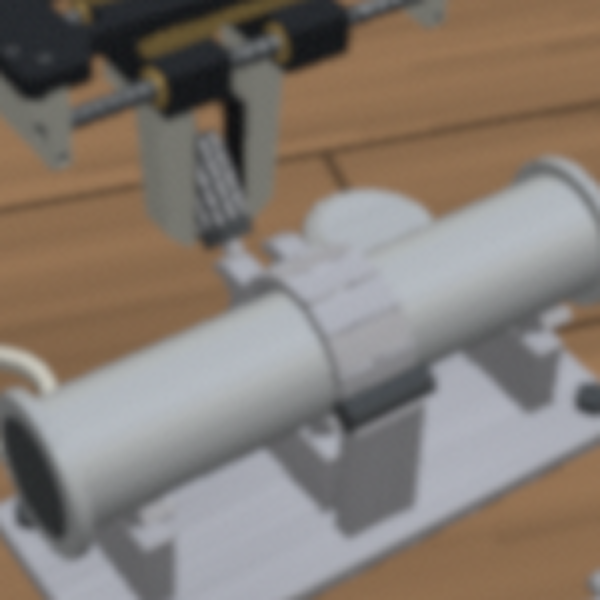

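```bash
python3 -m crank '[{"claw":-0.1,"tx":0,"ty":0,"tz":0,"rx":0,"ry":0,"rz":0},{"claw":-0.1,"tx":0,"ty":0,"tz":0,"rx":0,"ry":0,"rz":0},{"claw":-0.1,"tx":-5,"ty":0,"tz":0,"rx":0,"ry":0,"rz":0},{"claw":-0.1,"tx":-25,"ty":0,"tz":0,"rx":0,"ry":0,"rz":0},{"claw":-0.1,"tx":-50,"ty":0,"tz":0,"rx":0,"ry":0,"rz":0},{"claw":-0.1,"tx":-75,"ty":0,"tz":0,"rx":0,"ry":0,"rz":0},{"claw":-1,"tx":-75,"ty":0,"tz":25,"rx":0,"ry":0,"rz":0},{"claw":-1,"tx":-75,"ty":0,"tz":45,"rx":0,"ry":0,"rz":0},{"claw":-1,"tx":-75,"ty":0,"tz":45,"rx":0,"ry":0,"rz":0},{"claw":-1,"tx":-75,"ty":0,"tz":45,"rx":0,"ry":0,"rz":0}]' 8
python3 - <<'E'
from h import *
where()
ci=cams.camera_info('wrist');im=cams.snapshot('wrist'); cv2.imwrite('pics/w8.png',im[:,:,::-1])
for b in (35,41,47): print(b,[projf(ci,W(p,boltP(np.radians(b),d))).round(1) for d in (39.5,84.5)])
goal([-122,0,95],flip=True)
E
```

```text
time: 13.77
position: [0.4943, 0.0296, 0.1521]
eef_rot: [2.074, 0.297, -2.064]
contact_force: [1.3, 0.5, 0.9]
gripper_width: 0.0196
t 13.77 clamp mm [-127.5    0.4  152.1] F [1.4 0.1 0.9] w 19.6 toolaxes(clamp) [[0.0, -0.0, -1.0], [-0.0, -1.0, 0.0], [-1.0, 0.0, -0.0]] q [-0.17  0.22  1.77  0.    1.16  1.12]
35 [array([318.5, 147. ]), array([318.7, 197.5])]
41 [array([318.5, 151.9]), array([318.7, 207.8])]
47 [array([318.5, 156.1]), array([318.7, 216.1])]
shift [57.   0.2 -4.5] turn [-0.08 -0.3  -0.04]
```

View pics/w8.png

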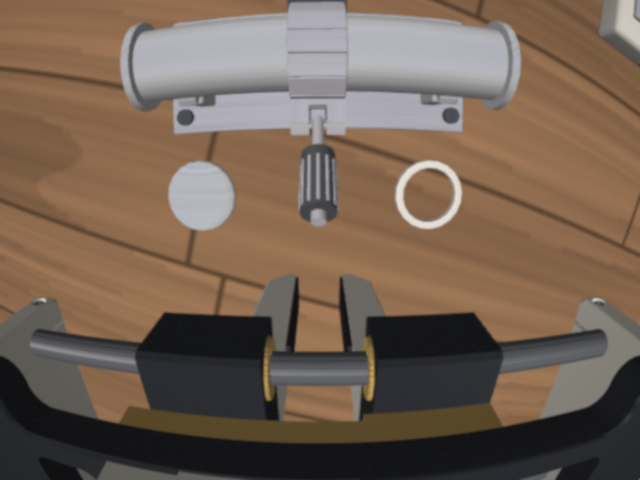

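```bash
python3 -m crank '[{"claw":-1,"tx":10,"ty":0.4,"tz":0,"rx":0,"ry":0,"rz":0},{"claw":-1,"tx":30,"ty":0.4,"tz":0,"rx":0,"ry":0,"rz":0},{"claw":-1,"tx":55,"ty":0.4,"tz":0,"rx":0,"ry":0,"rz":0},{"claw":-1,"tx":55,"ty":0.4,"tz":-2,"rx":0,"ry":0,"rz":0},{"claw":-1,"tx":55,"ty":0.4,"tz":-6,"rx":0,"ry":0,"rz":0}]' 8
python3 -c "
from h import *
where()"
python3 -m crank '[{"claw":-1,"tx":0,"ty":0,"tz":-3,"rx":0,"ry":0,"rz":0},{"claw":-1,"tx":-1,"ty":0,"tz":-6,"rx":0,"ry":0,"rz":0},{"claw":-1,"tx":-2,"ty":0,"tz":-9,"rx":0,"ry":0,"rz":0},{"claw":-1,"tx":-2,"ty":0,"tz":-9,"rx":0,"ry":0,"rz":0}]'
python3 -c "
from h import *
where()"
```

```text
time: 14.23
position: [0.5004, 0.0313, 0.0954]
eef_rot: [2.071, 0.298, -2.068]
contact_force: [-0.0, -0.1, 0.4]
gripper_width: 0.0004
t 14.23 clamp mm [-121.2    0.3   95.4] F [-0.1 -0.1  0.4] w 0.4 toolaxes(clamp) [[0.0, -0.0, -1.0], [0.0, -1.0, 0.0], [-1.0, -0.0, -0.0]] q [-0.16  0.29  1.82  0.    1.03  1.12]
time: 14.57
position: [0.5092, 0.0337, 0.0983]
eef_rot: [2.069, 0.298, -2.068]
contact_force: [-3.7, -1.2, 2.8]
gripper_width: 0.0005
t 14.57 clamp mm [-1.12e+02  1.00e-01  9.83e+01] F [-3.8 -0.1  2.8] w 0.5 toolaxes(clamp) [[0.0, -0.0, -1.0], [0.0, -1.0, 0.0], [-1.0, -0.0, -0.0]] q [-0.15  0.3   1.79  0.    1.04  1.13]
```

```bash
python3 -m crank '[{"claw":-1,"tx":-3,"ty":0,"tz":-3,"rx":0,"ry":0,"rz":0},{"claw":-1,"tx":-6,"ty":0,"tz":-6,"rx":0,"ry":0,"rz":0},{"claw":-1,"tx":-6,"ty":0,"tz":-6,"rx":0,"ry":0,"rz":0}]'
python3 -c "
from h import *
where()"
python3 -m crank '[{"claw":-1,"tx":-3,"ty":0,"tz":-3,"rx":0,"ry":0,"rz":0},{"claw":-1,"tx":-5,"ty":0,"tz":-6,"rx":0,"ry":0,"rz":0},{"claw":-1,"tx":-5,"ty":0,"tz":-6,"rx":0,"ry":0,"rz":0}]'
python3 -c "
from h import *
where()"
```

```text
time: 14.82
position: [0.516, 0.0356, 0.1055]
eef_rot: [2.071, 0.298, -2.066]
contact_force: [-3.0, -1.1, 2.6]
gripper_width: 0.0009
t 14.82 clamp mm [-1.050e+02 -1.000e-01  1.055e+02] F [-3.2 -0.2  2.6] w 0.9 toolaxes(clamp) [[0.0, -0.0, -1.0], [0.0, -1.0, 0.0], [-1.0, -0.0, -0.0]] q [-0.15  0.31  1.77  0.    1.06  1.14]
time: 15.07
position: [0.5229, 0.0375, 0.1114]
eef_rot: [2.073, 0.298, -2.064]
contact_force: [-1.0, 0.3, 1.2]
gripper_width: 0.0001
t 15.07 clamp mm [-9.780e+01 -1.000e-01  1.114e+02] F [-0.8  0.5  1.2] w 0.1 toolaxes(clamp) [[0.0, -0.0, -1.0], [-0.0, -1.0, 0.0], [-1.0, 0.0, -0.0]] q [-0.14  0.31  1.75  0.    1.08  1.14]
```

```bash
python3 -m crank '[{"claw":-1,"tx":1,"ty":0,"tz":-3,"rx":0,"ry":0,"rz":0},{"claw":-1,"tx":1,"ty":0,"tz":-5,"rx":0,"ry":0,"rz":0},{"claw":-1,"tx":1,"ty":0,"tz":-5,"rx":0,"ry":0,"rz":0}]'
python3 -c "
from h import *
where()
im=cams.snapshot('scene'); cv2.imwrite('pics/s9.png',cv2.resize(im[200:350,265:415],None,fx=4,fy=4,interpolation=cv2.INTER_CUBIC)[:,:,::-1])
im=cams.snapshot('wrist'); cv2.imwrite('pics/w9.png',im[100:400,120:520,::-1])
"
```

```text
time: 15.32
position: [0.5282, 0.039, 0.1103]
eef_rot: [2.074, 0.298, -2.063]
contact_force: [-1.6, -0.3, 1.0]
gripper_width: 0.0005
t 15.32 clamp mm [-92.3  -0.2 110.3] F [-1.6  0.1  1. ] w 0.5 toolaxes(clamp) [[0.01, -0.0, -1.0], [-0.0, -1.0, 0.0], [-1.0, 0.0, -0.01]] q [-0.14  0.32  1.74  0.    1.08  1.15]
```

View pics/s9.png

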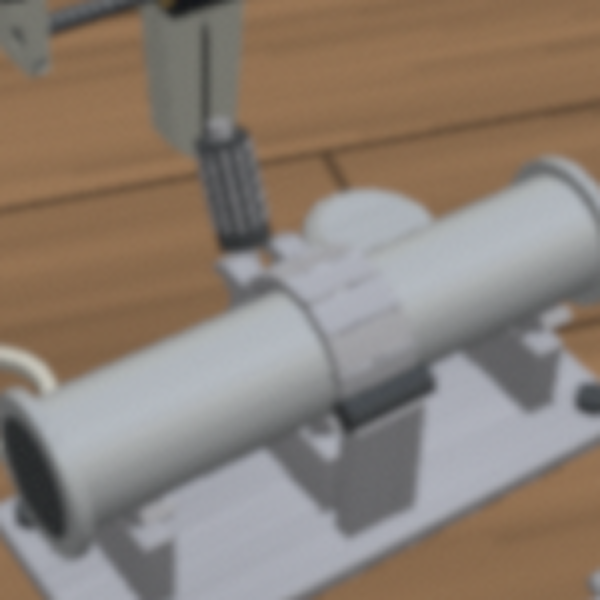

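View pics/w9.png

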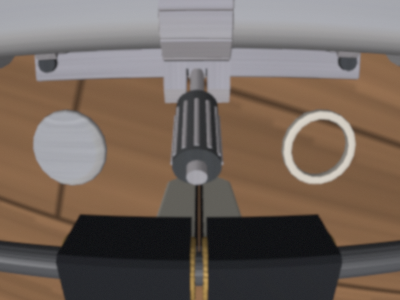

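```bash
python3 -m crank '[{"claw":-1,"tx":-1,"ty":0,"tz":-3,"rx":0,"ry":0,"rz":0},{"claw":-1,"tx":-2,"ty":0,"tz":-5,"rx":0,"ry":0,"rz":0},{"claw":-1,"tx":-2,"ty":0,"tz":-5,"rx":0,"ry":0,"rz":0}]'>/dev/null
python3 -c "
from h import *
where()"
python3 -m crank '[{"claw":-1,"tx":-1,"ty":0,"tz":-2,"rx":0,"ry":0,"rz":0},{"claw":-1,"tx":-1,"ty":0,"tz":-4,"rx":0,"ry":0,"rz":0},{"claw":-1,"tx":-1,"ty":0,"tz":-4,"rx":0,"ry":0,"rz":0}]'>/dev/null
python3 -c "
from h import *
where()"
python3 -m crank '[{"claw":-1,"tx":-1,"ty":0,"tz":-2,"rx":0,"ry":0,"rz":0},{"claw":-1,"tx":-1,"ty":0,"tz":-4,"rx":0,"ry":0,"rz":0},{"claw":-1,"tx":-1,"ty":0,"tz":-4,"rx":0,"ry":0,"rz":0}]'>/dev/null
python3 -c "
from h import *
where()"
```

```text
t 15.67 clamp mm [-86.8  -0.2 112.5] F [-1.8  1.3  2.3] w 0.4 toolaxes(clamp) [[0.01, -0.0, -1.0], [-0.0, -1.0, 0.0], [-1.0, 0.0, -0.01]] q [-0.13  0.32  1.72  0.    1.09  1.15]
t 15.92 clamp mm [-82.8  -0.2 113.7] F [-4.1 -0.   3.2] w 0.0 toolaxes(clamp) [[0.01, -0.0, -1.0], [-0.0, -1.0, 0.0], [-1.0, 0.0, -0.01]] q [-0.13  0.33  1.71  0.    1.09  1.15]
t 16.17 clamp mm [-7.940e+01 -1.000e-01  1.147e+02] F [-6.1  0.3  4.2] w 0.8 toolaxes(clamp) [[0.0, -0.0, -1.0], [-0.0, -1.0, 0.0], [-1.0, 0.0, -0.0]] q [-0.13  0.34  1.7   0.    1.1   1.16]
```

```bash
python3 -m crank '[{"claw":-1,"tx":-1,"ty":0,"tz":-2,"rx":0,"ry":0,"rz":0},{"claw":-1,"tx":-1,"ty":0,"tz":-4,"rx":0,"ry":0,"rz":0},{"claw":-1,"tx":-1,"ty":0,"tz":-4,"rx":0,"ry":0,"rz":0}]'>/dev/null
python3 -c "
from h import *
where()"
python3 -m crank '[{"claw":-1,"tx":0,"ty":0,"tz":-2,"rx":0,"ry":0,"rz":0},{"claw":-1,"tx":0,"ty":0,"tz":-4,"rx":0,"ry":0,"rz":0},{"claw":-1,"tx":0,"ty":0,"tz":-4,"rx":0,"ry":0,"rz":0}]'>/dev/null
python3 -c "
from h import *
where()"
python3 - <<'E'
from h import *
im=cams.snapshot('scene'); cv2.imwrite('pics/s10.png',cv2.resize(im[200:350,265:415],None,fx=4,fy=4,interpolation=cv2.INTER_CUBIC)[:,:,::-1])
im=cams.snapshot('wrist'); cv2.imwrite('pics/w10.png',im[100:400,120:520,::-1])
E
```

```text
t 16.42 clamp mm [-76.   -0.  115.7] F [-5.8  1.   2.9] w 0.6 toolaxes(clamp) [[0.0, -0.0, -1.0], [0.0, -1.0, 0.0], [-1.0, -0.0, -0.0]] q [-0.12  0.34  1.69  0.    1.11  1.16]
t 16.67 clamp mm [-7.220e+01  1.000e-01  1.159e+02] F [-4.9  1.   2.4] w 0.4 toolaxes(clamp) [[0.0, -0.0, -1.0], [0.0, -1.0, 0.0], [-1.0, -0.0, -0.0]] q [-0.12  0.35  1.68  0.    1.11  1.16]
```

View pics/s10.png

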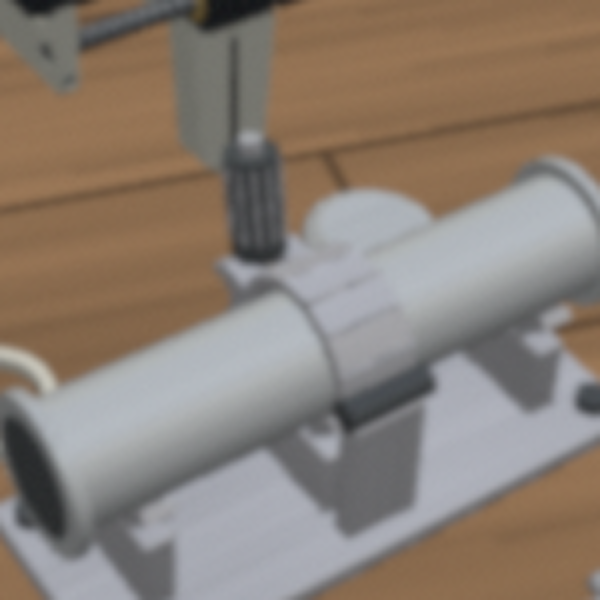

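View pics/w10.png

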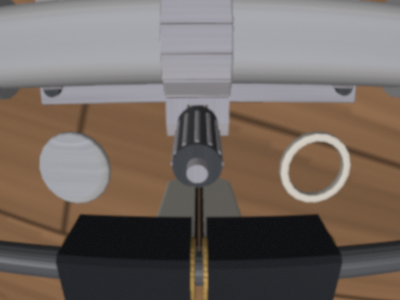

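```bash
python3 -m crank '[{"claw":-1,"tx":0,"ty":0,"tz":-2,"rx":0,"ry":0,"rz":0},{"claw":-1,"tx":0,"ty":0,"tz":-4,"rx":0,"ry":0,"rz":0},{"claw":-1,"tx":0,"ty":0,"tz":-4,"rx":0,"ry":0,"rz":0}]'>/dev/null
python3 -c "
from h import *
where()"
python3 -m crank '[{"claw":-1,"tx":0,"ty":0,"tz":-2,"rx":0,"ry":0,"rz":0},{"claw":-1,"tx":0,"ty":0,"tz":-4,"rx":0,"ry":0,"rz":0},{"claw":-1,"tx":0,"ty":0,"tz":-4,"rx":0,"ry":0,"rz":0}]'>/dev/null
python3 -c "
from h import *
where()"
python3 -m crank '[{"claw":-1,"tx":0,"ty":0,"tz":-1.5,"rx":0,"ry":0,"rz":0},{"claw":-1,"tx":0,"ty":0,"tz":-3,"rx":0,"ry":0,"rz":0},{"claw":-1,"tx":0,"ty":0,"tz":-3,"rx":0,"ry":0,"rz":0}]'>/dev/null
python3 -c "
from h import *
where()"
```

```text
t 17.02 clamp mm [-6.81e+01  1.00e-01  1.16e+02] F [-4.1  1.   3. ] w 0.7 toolaxes(clamp) [[0.0, -0.0, -1.0], [0.0, -1.0, 0.0], [-1.0, -0.0, -0.0]] q [-0.12  0.35  1.67  0.    1.12  1.17]
t 17.27 clamp mm [-6.340e+01  1.000e-01  1.161e+02] F [-2.8  0.8  1.7] w 0.7 toolaxes(clamp) [[0.0, -0.0, -1.0], [0.0, -1.0, 0.0], [-1.0, -0.0, -0.0]] q [-0.12  0.36  1.66  0.    1.12  1.17]
t 17.52 clamp mm [-59.6  -0.  116.2] F [-0.9  0.1  1.2] w 0.2 toolaxes(clamp) [[0.0, -0.0, -1.0], [0.0, -1.0, 0.0], [-1.0, -0.0, -0.0]] q [-0.11  0.37  1.65  0.    1.12  1.17]
```

```bash
python3 -m crank '[{"claw":-1,"tx":0,"ty":0,"tz":-1,"rx":0,"ry":0,"rz":0},{"claw":-1,"tx":0,"ty":0,"tz":-2,"rx":0,"ry":0,"rz":0},{"claw":-1,"tx":0,"ty":0,"tz":-2,"rx":0,"ry":0,"rz":0}]'>/dev/null
python3 -c "
from h import *
where()"
python3 -m crank '[{"claw":-1,"tx":0,"ty":0,"tz":-1,"rx":0,"ry":0,"rz":0},{"claw":-1,"tx":0,"ty":0,"tz":-2,"rx":0,"ry":0,"rz":0},{"claw":-1,"tx":0,"ty":0,"tz":-2,"rx":0,"ry":0,"rz":0}]'>/dev/null
python3 - <<'E'
from h import *
where()
im=cams.snapshot('scene'); cv2.imwrite('pics/s11.png',cv2.resize(im[200:350,265:415],None,fx=4,fy=4,interpolation=cv2.INTER_CUBIC)[:,:,::-1])
im=cams.snapshot('wrist'); cv2.imwrite('pics/w11.png',im[100:400,120:520,::-1])
E
```

```text
t 17.77 clamp mm [-57.8  -0.  116.1] F [-3.2  0.9  2.9] w 0.7 toolaxes(clamp) [[0.0, -0.0, -1.0], [0.0, -1.0, 0.0], [-1.0, -0.0, -0.0]] q [-0.11  0.37  1.65  0.    1.12  1.17]
t 18.02 clamp mm [-57.2  -0.  116.1] F [-8.6  0.2  5.4] w 0.2 toolaxes(clamp) [[0.0, -0.0, -1.0], [0.0, -1.0, 0.0], [-1.0, -0.0, -0.0]] q [-0.11  0.37  1.64  0.    1.13  1.17]
```

View pics/s11.png

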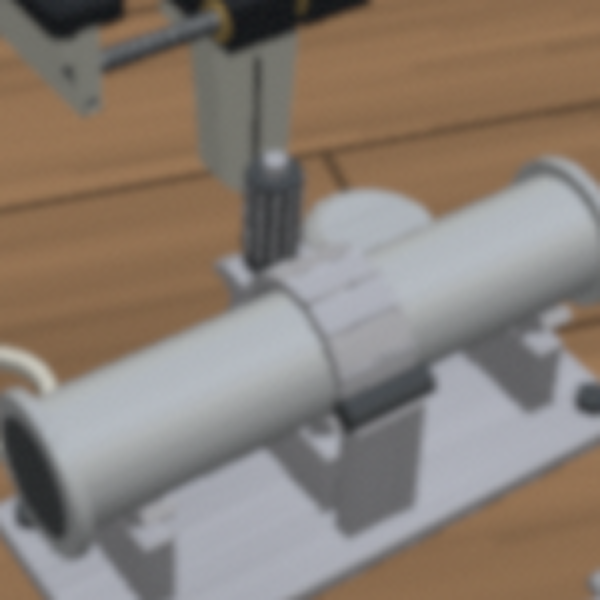

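View pics/w11.png

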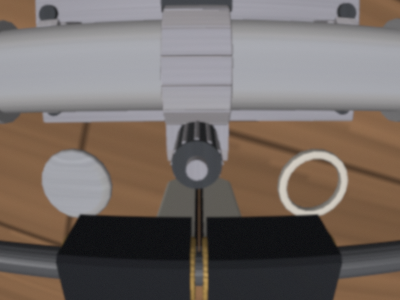

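```bash
python3 -m crank '[{"claw":-1,"tx":0,"ty":0,"tz":-1,"rx":0,"ry":0,"rz":0},{"claw":-1,"tx":0,"ty":0,"tz":-2,"rx":0,"ry":0,"rz":0},{"claw":-1,"tx":0,"ty":0,"tz":-2,"rx":0,"ry":0,"rz":0}]'>/dev/null
python3 -c "
from h import *
where()"
python3 -m crank '[{"claw":-1,"tx":0,"ty":0,"tz":-1,"rx":0,"ry":0,"rz":0},{"claw":-1,"tx":0,"ty":0,"tz":-2.4,"rx":0,"ry":0,"rz":0},{"claw":-1,"tx":0,"ty":0,"tz":-2.4,"rx":0,"ry":0,"rz":0}]'>/dev/null
python3 -c "
from h import *
where()"
```

```text
t 18.37 clamp mm [-57.   -0.  116.2] F [-9.  -0.   6.6] w 0.6 toolaxes(clamp) [[-0.0, -0.0, -1.0], [0.0, -1.0, 0.0], [-1.0, -0.0, 0.0]] q [-0.11  0.37  1.64 -0.    1.13  1.18]
t 18.62 clamp mm [-56.8   0.  116.2] F [-10.3  -0.1   7.6] w 0.8 toolaxes(clamp) [[-0.01, 0.0, -1.0], [0.0, -1.0, -0.0], [-1.0, -0.0, 0.01]] q [-0.11  0.38  1.63 -0.    1.14  1.18]
```

```bash
python3 -m crank '[{"claw":-1,"tx":0,"ty":0,"tz":5,"rx":0,"ry":0,"rz":0},{"claw":-1,"tx":0,"ty":0,"tz":20,"rx":0,"ry":0,"rz":0},{"claw":-1,"tx":-20,"ty":0,"tz":45,"rx":0,"ry":0,"rz":0},{"claw":-1,"tx":-60,"ty":0,"tz":70,"rx":0,"ry":0,"rz":0},{"claw":-1,"tx":-100,"ty":0,"tz":80,"rx":0,"ry":0,"rz":0},{"claw":-1,"tx":-120,"ty":0,"tz":80,"rx":0,"ry":0,"rz":0},{"claw":-1,"tx":-120,"ty":0,"tz":80,"rx":0,"ry":0,"rz":0},{"claw":-1,"tx":-120,"ty":0,"tz":80,"rx":0,"ry":0,"rz":0}]'
python3 - <<'E'
from h import *
where()
ci=cams.camera_info('wrist'); im=cams.snapshot('wrist')[:,:,::-1].copy()
S=cams.camera_info('scene'); im2=cams.snapshot('scene')[:,:,::-1].copy()
for b in (0,4): print(b,'wrist',[projf(ci,W(p,boltP(np.radians(b),d))).round(1) for d in (39.5,84.5,90)],'scene',[proj(S,W(p,boltP(np.radians(b),d))).round(1) for d in (39.5,84.5,90)])
print('forkend', projf(ci,W(p,capP(0,[-90,0,10]))).round(1),projf(ci,W(p,capP(np.radians(2),[-90,0,10]))).round(1))
cv2.imwrite('pics/w12.png',cv2.resize(im[20:220,220:420],None,fx=3,fy=3,interpolation=cv2.INTER_CUBIC))
cv2.imwrite('pics/s12.png',cv2.resize(im2[200:350,235:435],None,fx=4,fy=4,interpolation=cv2.INTER_CUBIC))
im3=cams.snapshot('top');cv2.imwrite('pics/t12.png',cv2.resize(im3[145:310,200:400],None,fx=3.6,fy=3.6)[:,:,::-1])
E
```

```text
time: 19.28
position: [0.4879, 0.0266, 0.2387]
eef_rot: [2.064, 0.296, -2.069]
contact_force: [-0.1, 0.1, -1.4]
gripper_width: 0.0006
t 19.28 clamp mm [-134.4   -0.8  238.7] F [-0.   0.1 -1.4] w 0.6 toolaxes(clamp) [[-0.0, -0.0, -1.0], [-0.0, -1.0, 0.0], [-1.0, 0.0, 0.0]] q [-0.17  0.14  1.64 -0.    1.37  1.11]
0 wrist [array([317. , 106.2]), array([316.9, 103.1]), array([316.9, 102.6])] scene [array([331.4, 263.3]), array([331.9, 240.6]), array([332. , 237.7])]
4 wrist [array([317. , 109.4]), array([316.9, 111.1]), array([316.9, 111.4])] scene [array([330.4, 262.4]), array([329.7, 238.7]), array([329.6, 235.7])]
forkend [317.  122.6] [317.  122.1]
```

View pics/w12.png

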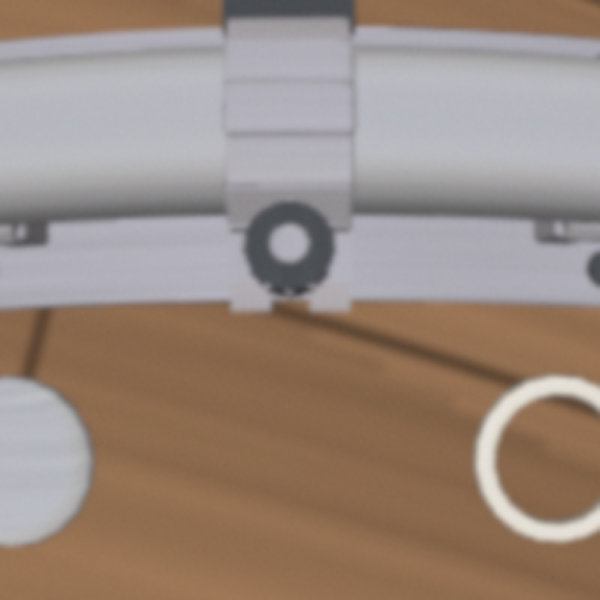

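View pics/s12.png

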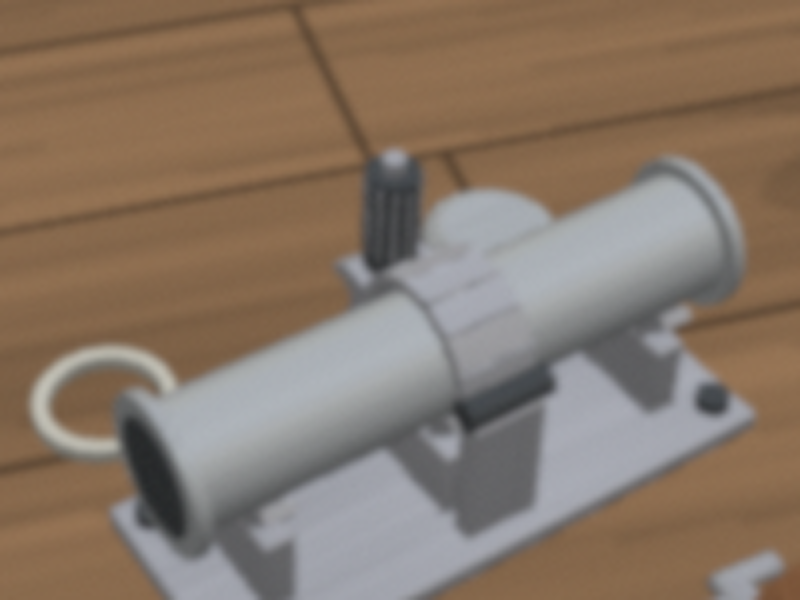

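View pics/t12.png

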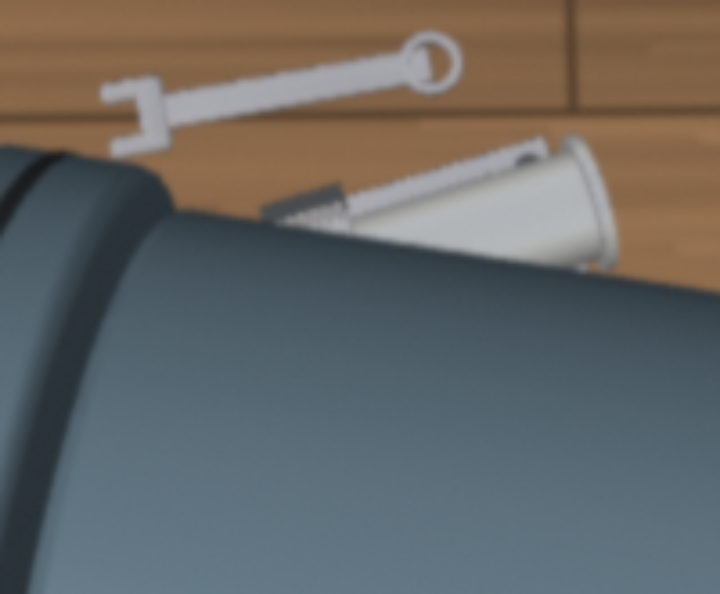

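```bash
python3 -c "
from rig import bot
print(bot.finish_job(), bot.read_state()['time'])"
```

```text
the job is handed in; nothing more can be done
the job is handed in; nothing more can be done
```

The clamp is closed, the swing bolt stands upright in the fork's slot with its nut over the prongs, and the job was handed in at about 19.5 s. The tool was about 0.1 m clear of the nut.

- **Closing the hinged half:** I swung it over with shut fingers. My first push was too low and the tip rode up about 10 mm, with about 13 N of upward force. I backed off, raised the tip and pushed again at about 7 N.
- **Feeling the stops:** I pressed the fork down in small steps. The force rose slowly to about 17–19 N on the buffer, then steeply (+6 N over 0.16 mm), and I stopped at 25 N in all. That is the top of the 19–25 N range and puts roughly 6 N on the posts.
- **Swinging the bolt:** I pinched the nut at 8 N from about 70° to 41° from upright, then let go and pushed it with shut fingers. The horizontal push peaked at about 6 N along the way. That is below the 8–20 N you gave for the wedging, and I felt no distinct wedge. It then met a firm stop at home, where I stopped at about 10 N.
- **Last checks:** After I let go, the wrist picture put the nut's top within 2 pixels of where it should be if upright (within about 1°). The fork end looked near level, the tube was in its support, and the end cap and gasket looked undisturbed. The wrench was at the same pixels as at the start. In the last top view the arm hid the bolt and half the tube, so that view could not confirm the closure.

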